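# Fetch a filter element from the gravity rack behind two cartons

## Robot

A 7-joint arm with a two-finger parallel gripper is mounted at the origin on the work surface. World frame = base frame: x ahead of the robot, y to its left, z up, the work surface at z = 0. Lengths are in m, angles in degrees, forces in N, time in s.
With the tool pointing down it reaches from about 0.425 to 0.875 m from the base axis. Payload 4.7 kg.
Tool frame: the origin (TCP) lies at the very end of the fingers, on their centre line; the grasp point (between the pads) lies 19 mm behind it; x points along the fingers, z is the direction in which the jaws open and shut, and the axes are right-handed (so a half turn about x gives the same grasp; the last joint's range is limited). The gripper opens to 87 mm and grips with 3 to 60 N. Pads are 19 mm wide; open, the fingers measure 117 mm over their backs; the gripper's body (75 mm by 190 mm) begins 51 mm behind the grasp point.
Start: joints at [-68.176, 18.392, -4.016, 83.108, 1.295, 78.541, -3.26], TCP at [0.233, 0.607, 0.2] pointing down, gripper open.
Joint ranges: [-163.93, 163.93], [-17.29, 119.83], [-79.2, 71.16], [3.27, 140.29], [-89.18, 269.18], [5.43, 117.66], [-154.24, 154.24]. Speed limits (degrees/s): [147.25, 147.25, 180, 180, 180, 180, 180].

## Interface

Orientations are given as [roll, pitch, yaw] about the fixed x, y, z axes, in that order (R = Rz(yaw) Ry(pitch) Rx(roll)).
In Python, from cell import env gives the robot as it stands. The module is installed in compiled form; this text tells all that it offers.
- The arm moves only by the tool drive_tool, never from a script. Its argument "increments" is a list of rows, each a list of 2 entries, a list of its own where there are three numbers: the shift along the tool's x, y, z scaled (see below), then the turn, a rotation vector about the tool's x, y, z scaled (see below). In form: [[[dx, dy, dz], [wx, wy, wz]], ...]. A call has 1 to 10 rows; each row shifts and turns the commanded pose from where the row before left it, along the tool's axes as they then stand; what a row does not reach is not made up. The controller multiplies each number of a shift by 0.04 m and each number of a turn by 120 degrees. A row lasts 1/10 s, in which the tool goes at most 50 mm and 8.59 degrees, less where a joint would pass 70% of its speed; a pose out of reach is approached as far as the arm can. A call with a number of a shift or a turn outside -1 to 1 is refused whole. A call with a gripper value outside its range is refused whole. "hand" is the gripper's target within -1 to 1 (fully open at 1, half-way at 0, shut at -1), set as the call begins (left out, the last holds). The fingers move at their own pace and stop on an object; "squeeze" is the grip in N (left out, the last holds). Time passes only in rows, so rows that do not move let the fingers close. It gives the time, the measured TCP pose, the force and the opening at its end, in the units of the state.
- env.get_obs(): the state, without advancing time (a new reading comes with each control period).
- env.read_camera(name): name is "side" or "top" or "wrist"; returns a dict with "frame" (384x512x3 uint8, red, green, blue), "fx", "fy", "cx", "cy" (pixels), "R" (3x3) and "t" (3): a world point X has camera coordinates R X + t. Camera axes: x right, y down, z forward; pixel columns grow to the right and rows downward; lengths in m; the calibration is good to about 2 mm. A picture is of the moment at which its call begins. There is no depth.
- env.sign_off(): hands the job in, once; it reports no verdict.
The state is a dict: "time_s": time; "qpos": joint angles; "joint_velocities": joint speeds; "effort": joint torques, N m; "tool_pos": TCP position; "tool_rot": TCP orientation; "force": force on the tool from outside, world axes, zero at the start; "wrist_torque": the same for the moment, N m; "grip_width": finger opening in m.
Only numpy, scipy, OpenCV 4.12 (cv2) and the standard library are available. Lean on these libraries where they do the work, as an engineer would, in place of code of your own. Each camera call takes 0.05 s, during which the arm holds its last target.

## Task

A customer wants one filter element. First move the two cartons that stand in front of the sloped rack onto the black side mat; then lift the end filter (the one against the red stop) out of the rack, so that the next one rolls down to the stop, and lay it lengthwise in the red V-shaped cradle, midway along it. Only then put both cartons back in front of the rack, each centred and square on the pad of its own colour (they may have been standing on each other's pad); keep the cartons upright, let no filter fall onto the desk, and leave the little jar with the orange cap where it stands.

Things in the scene. Friction and masses are not known exactly. Their poses are not given: they have to be found in the camera images.
- yellow_carton_center (a point): Loose yellow carton with a dark green band, an upright box 44 (its x) by 56 (its y) by 140 mm tall (z), 0.18 to 0.35 kg, stiff; the point is its centre, 70 mm above its underside. At the start it stands on one of the two pads.
- blue_carton_center (a point): Loose blue carton with a white band, same box: 44 (x) by 56 (y) by 140 mm tall (z), 0.18 to 0.35 kg, stiff; the point is its centre, 70 mm above its underside. At the start it stands on one of the two pads.
- yellow_pad: Fixed thin yellow pad on the desk, home of the yellow carton: 72 (x) by 84 (y) by 3 mm, origin at the centre of its underside on the desk (z = 0). A carton put back has its x axis along the pad's x axis (either way round).
- blue_pad: Fixed thin blue pad on the desk, home of the blue carton: 72 (x) by 84 (y) by 3 mm, origin at the centre of its underside on the desk (z = 0). A carton put back has its x axis along the pad's x axis (either way round).
- side_mat: Fixed black rubber mat to one side, 220 (x) by 130 (y) by 3 mm, origin at the centre of its underside on the desk. Room for both cartons side by side along its x axis.
- filter_a_center (a point): The filter element to fetch: loose cylinder, cream pleated paper with green end caps, diameter 50 mm, length 56 mm, 0.1 kg, lying with its axis (its y) across the rack, against the red stop. The point is its centre. Its flat end caps stand 6 mm proud of the rack floor (44 mm wide) on both sides and are free to be pinched from above.
- filter_b_center (a point): The next filter element, the same kind, lying behind filter a on the slope and touching it; it rolls down to the stop by itself when filter a is lifted out. A third one, not listed, lies behind it. The point is its centre.
- track_seat (a point): Fixed steel track that slopes 12 degrees up along its x axis, away from the red stop at its low end. The point is 52 mm above the desk, where the centre of a filter lies when it rests against the stop; y runs across the track, along the filters' axes. Side walls (64 mm apart inside) begin 33 mm up the slope from this point. The two pads lie about 35 mm towards -x and 80 mm to either side (y) of it.
- cradle_seat (a point): Fixed red V-shaped cradle, open at both ends: two plates sloping up at 30 degrees to either side along its x axis, 76 mm over the tops and 33 mm high, on a 110 (x) by 44 (y) by 6 mm base; the groove runs along its y axis and the plates are 44 mm long in y (a filter's ends stand out). The point is the centre of a filter lying in the groove, 41 mm above the desk.
- jar: Small round jar with an orange cap, 48 mm in diameter, 70 mm tall, origin at the centre of its underside; loose, not to be disturbed.
Not all that is in view belongs to the job. What is shaped like the part that bears cradle_seat but pink is not meant.

How it is judged (in metres and radians):
On the way, in this order (a step that is already met when the one before it is completed fails the run):
1. both cartons stand released on the black side mat (x of yellow_carton_center in the frame of side_mat between -0.11 and 0.11 m and y of yellow_carton_center in the frame of side_mat between -0.065 and 0.065 m and height (world z) of each of yellow_carton_center, blue_carton_center below 0.083 m and angle between each of yellow_carton_center, blue_carton_center's own z axis and vertical below 0.12 rad and x of blue_carton_center in the frame of side_mat between -0.11 and 0.11 m and y of blue_carton_center in the frame of side_mat between -0.065 and 0.065 m and contact force between the fingers and yellow_carton below 0.1 N and contact force between the fingers and blue_carton below 0.1 N), for 0.2 s.
2. the end filter lies in the red cradle and the next one has rolled to the stop, the cartons still on the side mat (distance between filter_a_center and cradle_seat below 0.012 m and angle between the y axis of filter_a_center and the y axis of cradle_seat, either way round below 0.25 rad and distance between filter_b_center and track_seat below 0.01 m and x of yellow_carton_center in the frame of side_mat between -0.11 and 0.11 m and y of yellow_carton_center in the frame of side_mat between -0.065 and 0.065 m and height (world z) of each of yellow_carton_center, blue_carton_center below 0.083 m and angle between each of yellow_carton_center, blue_carton_center's own z axis and vertical below 0.12 rad and x of blue_carton_center in the frame of side_mat between -0.11 and 0.11 m and y of blue_carton_center in the frame of side_mat between -0.065 and 0.065 m), for 0.2 s.
At the end, for the whole second after the job is handed in: Each carton upright on the pad of its own colour, centre within 15 mm and sides within 15 degrees of the pad's; the fetched filter in the cradle within 12 mm of the seat point, axis within 14 degrees of the groove; the next filter within 10 mm of its seat at the stop; all released and at rest (horizontal distance between yellow_carton_center and yellow_pad below 0.015 m and height (world z) of each of yellow_carton_center, blue_carton_center below 0.08 m and angle between each of yellow_carton_center, blue_carton_center's own z axis and vertical below 0.1 rad and angle between the x axis of yellow_carton_center and the x axis of yellow_pad, either way round below 0.26 rad and horizontal distance between blue_carton_center and blue_pad below 0.015 m and angle between the x axis of blue_carton_center and the x axis of blue_pad, either way round below 0.26 rad and distance between filter_a_center and cradle_seat below 0.012 m and angle between the y axis of filter_a_center and the y axis of cradle_seat, either way round below 0.25 rad and distance between filter_b_center and track_seat below 0.01 m and linear speed of each of yellow_carton, blue_carton, filter_a, filter_b below 0.02 m/s); the robot touches nothing.
It fails at once if a carton is tipped over (more than about 30 degrees) (angle between any of yellow_carton_center, blue_carton_center's own z axis and vertical above 0.52 rad).
It fails at once if a filter falls onto the desk (height (world z) of any of filter_a_center, filter_b_center below 0.032 m).
It fails at once if the jar is moved by more than 30 mm (distance of jar from where it was at the start of the episode above 0.03 m).
It also fails if it takes over 138 s, if anything falls off the work surface, if the arm or the gripper's body presses on something with over 40 N, if the wrist force passes 120 N, or if a joint passes its speed limit or range.

## Working session

There is one attempt and no reset: what is moved stays moved. The work goes in short steps, Python scripts to look and compute and a tool call to move; the robot and the scene stay as the last step left them, time stands still between calls to the robot, and variables do not carry over. Pictures are saved under pics/ and viewed, and the job is handed in when it is done.

Besides the shell and the picture viewer there is one more tool, called after "Call:" as name([rows], argument=value, ...), one row to a line, values as JSON. drive_tool: Moves the arm, as the interface text tells. Shifts and turns lie within -1 to 1; 1 stands for 0.04 m of shift or 120 degrees of turn. Its arguments: {"type":"object","properties":{"increments":{"type":"array"},"hand":{"type":"number"},"squeeze":{"type":"number"}},"required":["increments"]}

```bash
mkdir -p pics; python3 - <<'E'
from cell import env
import cv2
o=env.get_obs();print({k:o[k] for k in('time_s','tool_pos','tool_rot','force','grip_width')})
for n in('top','side','wrist'):
    c=env.read_camera(n);cv2.imwrite(f'pics/{n}0.png',c['frame'][:,:,::-1]);print(n,c['fx'],c['fy'],c['cx'],c['cy'],c['R'],c['t'])
E
```

```text
{'time_s': 0.0, 'tool_pos': array([0.23294058, 0.60618085, 0.19925556]), 'tool_rot': array([-176.76619105,   89.89030207, -107.77840384]), 'force': array([0.61553161, 0.20295736, 0.06669118]), 'grip_width': 0.08705684554154113}
top 373.8965594755809 373.8965594755809 253.65164397627328 188.5620534783869 [[-0.02718835 -0.99924946 -0.02759175]
 [-0.99841909  0.02850343 -0.04844463]
 [ 0.04919473  0.026231   -0.9984447 ]] [-0.04523996  0.51935263  1.03770873]
side 428.1321027438918 428.1321027438918 248.23964060022485 189.13050672953673 [[ 0.90483157 -0.42538457 -0.01810532]
 [-0.28094116 -0.56455423 -0.77611249]
 [ 0.31992484  0.70733761 -0.63033452]] [-0.52022492  0.16681484  1.25451411]
wrist 342.95482376429146 342.95482376429146 249.34170752229164 194.64401882466623 [[ 3.59519587e-01  9.33137386e-01 -5.34503921e-04]
 [ 8.96005370e-01 -3.45053257e-01  2.79486361e-01]
 [ 2.60614740e-01 -1.00959739e-01 -9.60149513e-01]] [-0.64884552 -0.03323758  0.3900172 ]
```

View pics/top0.png

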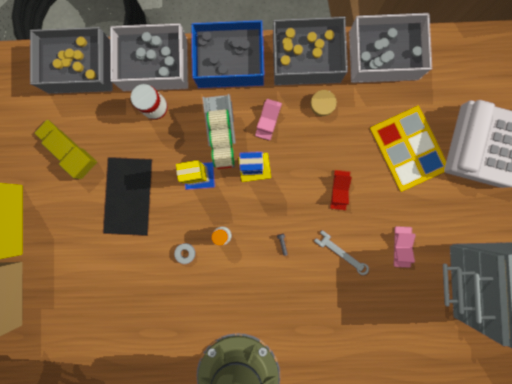

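View pics/side0.png

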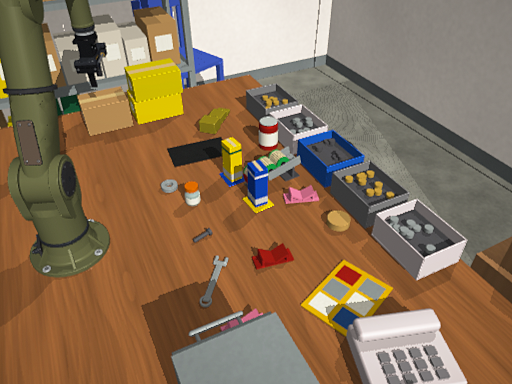

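View pics/wrist0.png

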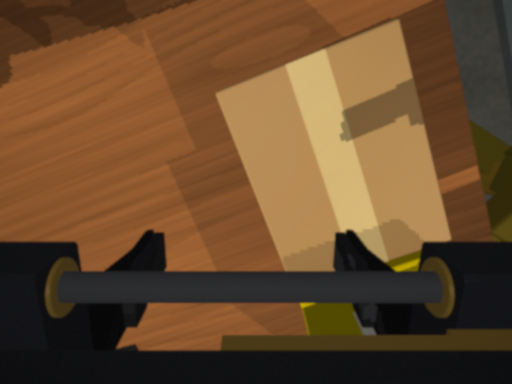

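```bash
cat > h.py <<'E'
import cv2,numpy as np
from cell import env
def cast(c,uv,z):
    uv=np.atleast_2d(uv).astype(float)
    d=np.c_[(uv[:,0]-c['cx'])/c['fx'],(uv[:,1]-c['cy'])/c['fy'],np.ones(len(uv))]@c['R']
    o=-c['R'].T@c['t']; return o+d*((z-o[2])/d[:,2])[:,None]
def proj(c,X):
    p=np.atleast_2d(X)@c['R'].T+c['t'];return np.c_[c['fx']*p[:,0]/p[:,2]+c['cx'],c['fy']*p[:,1]/p[:,2]+c['cy']]
def tri(c1,u1,c2,u2):
    A=[];b=[]
    for c,u in((c1,u1),(c2,u2)):
        P=np.c_[c['R'],c['t']]
        r0=c['fx']*P[0]+c['cx']*P[2]-u[0]*P[2];r1=c['fy']*P[1]+c['cy']*P[2]-u[1]*P[2]
        A+=[r0[:3],r1[:3]];b+=[-r0[3],-r1[3]]
    return np.linalg.lstsq(np.array(A),np.array(b),rcond=None)[0]
def crop(c,x0,y0,x1,y1,s,fn):
    cv2.imwrite('pics/'+fn,cv2.resize(c['frame'][y0:y1,x0:x1,::-1],None,fx=s,fy=s,interpolation=cv2.INTER_CUBIC))
E
python3 - <<'E'
from h import *
c=env.read_camera('top');crop(c,95,90,285,250,4,'t1.png');crop(c,310,150,370,230,7,'t2.png')
s=env.read_camera('side');crop(s,160,110,330,280,3.5,'s1.png')
np.save('top0.npy',c,allow_pickle=True);np.save('side0.npy',s,allow_pickle=True)
E
```

```text
(no output)
```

View pics/t1.png

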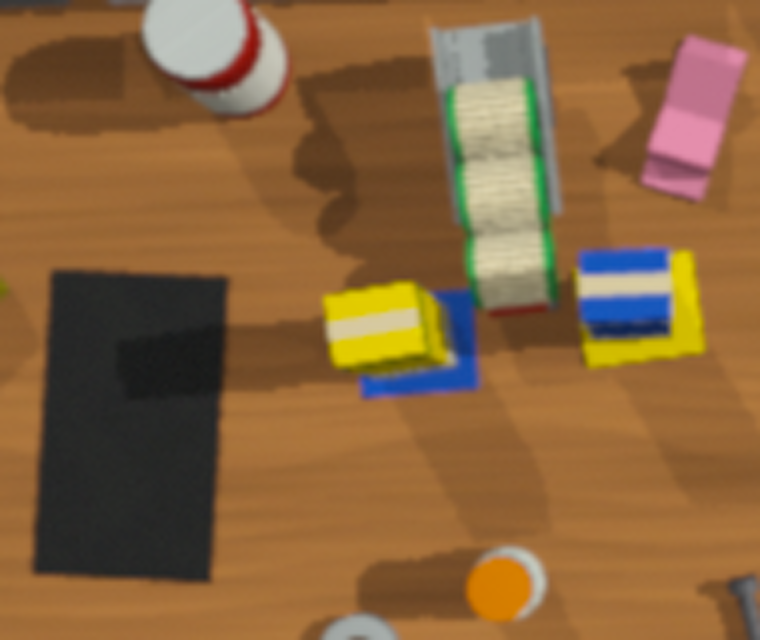

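View pics/t2.png

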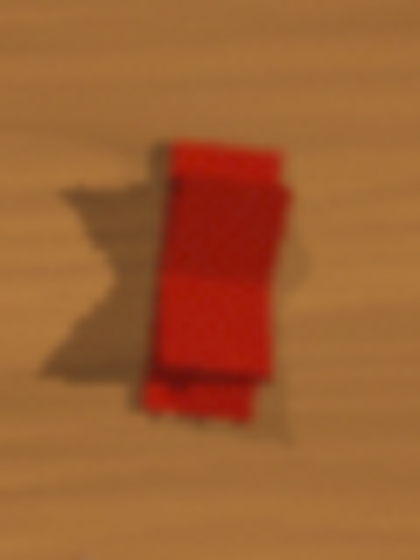

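View pics/s1.png

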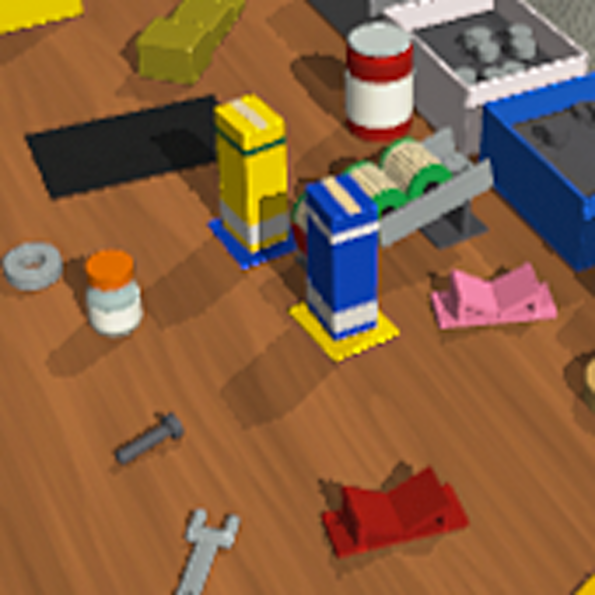

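```bash
python3 - <<'E'
from h import *
c=np.load('top0.npy',allow_pickle=True).item();s=np.load('side0.npy',allow_pickle=True).item()
f=lambda p:np.array(p)/4+[95,90]
def quad(n,p,z):
    X=cast(c,p,z)[:,:2];print(n,'ctr',X.mean(0).round(4))
    for i in range(len(X)-1):d=X[i+1]-X[i];print('   len',np.linalg.norm(d).round(4),'ang',np.degrees(np.arctan2(d[1],d[0])).round(1))
quad('Y',f([(324,297),(411,283),(421,358),(337,373)]),.143)
quad('B',f([(579,251),(669,250),(670,318),(582,322)]),.143)
quad('bluepad TR BR BL',f([(476,291),(478,386),(362,397)]),.003); print(cast(c,f([(419,344)]),.003))
quad('yelpad',f([(692,250),(704,353),(588,367)]),.003);print(cast(c,f([(640,308.5)]),.003))
quad('mat',f([(52,270),(228,277),(211,580),(35,573)]),.003)
quad('filtA top-edge line ends at axis h (caps)',f([(468,265),(553,262)]),.052)
quad('wall ends',f([(430,28),(458,225)]),.1)
quad('jar',f([(499,588)]),.07)
g=lambda p:np.array(p)/7+[310,150]
quad('cradle base',g([(170,140),(283,152),(252,422),(142,412)]),.006)
quad('cradle tops',g([(178,180),(290,187),(270,380),(153,375)]),.033)
# side check of carton tops
h=lambda p:np.array(p)/3.5+[160,110]
for n,p,q in(('Y',(372.5,328),(251,117)),('B',(625,285.5),(342,196))):print(n,tri(c,f(p),s,h(q)))
from scipy.spatial.transform import Rotation as Ro
o=env.get_obs();print(Ro.from_euler('xyz',o['tool_rot'],degrees=True).as_matrix().round(3),o['qpos'],o['time_s'])
E
```

```text
Y ctr [0.5572 0.0974]
   len 0.0548 ang -82.6
   len 0.047 ang -173.6
   len 0.0529 ang 98.4
B ctr [ 0.5789 -0.059 ]
   len 0.0556 ang -91.1
   len 0.0421 ang 179.2
   len 0.0543 ang 90.9
bluepad TR BR BL ctr [0.5481 0.0792]
   len 0.0678 ang 179.9
   len 0.0831 ang 93.8
[[0.55851133 0.09304116 0.003     ]]
yelpad ctr [ 0.5682 -0.0798]
   len 0.0738 ang -175.1
   len 0.0828 ang 95.2
[[ 0.57913194 -0.06494513  0.003     ]]
mat ctr [0.5071 0.3003]
   len 0.1276 ang -94.0
   len 0.2161 ang 176.0
   len 0.1264 ang 86.3
filtA top-edge line ends at axis h (caps) ctr [0.6072 0.0212]
   len 0.0579 ang -89.7
wall ends ctr [0.6917 0.0573]
   len 0.131 ang -173.2
jar ctr [0.3895 0.0318]
cradle base ctr [ 0.5067 -0.3023]
   len 0.0453 ang -97.8
   len 0.109 ang 171.3
   len 0.0439 ang 83.2
cradle tops ctr [ 0.5059 -0.3011]
   len 0.0436 ang -95.3
   len 0.0759 ang 171.9
   len 0.0453 ang 86.0
Y [0.56074097 0.09828676 0.13529124]
B [ 0.58056602 -0.05946916  0.13907369]
[[-0.    -0.933  0.359]
 [-0.001  0.359  0.933]
 [-1.    -0.    -0.001]] [-68.17624876  18.41585277  -4.01639031  83.13838091   1.29419839
  78.53968119  -3.25958544] 0.25
```

```bash
cat >> h.py <<'E'
from scipy.spatial.transform import Rotation as Ro
def plan(xyz=None,jaw=None):
    o=env.get_obs();R=Ro.from_euler('xyz',o['tool_rot'],degrees=True).as_matrix();p=o['tool_pos']
    z=R[:,2];a=np.degrees(np.arctan2(z[1],z[0]))
    print('t',round(o['time_s'],2),'p',p.round(4),'jaw',a.round(1),'tilt x',R[:,0].round(3),'F',o['force'].round(1),'w',round(o['grip_width'],4))
    if jaw is None:jaw=a
    # target tool frame exactly down
    t=np.radians(jaw);zz=np.array([np.cos(t),np.sin(t),0]);xx=np.array([0,0,-1.]);T=np.c_[xx,np.cross(zz,xx),zz]
    rv=np.degrees(Ro.from_matrix(R.T@T).as_rotvec());print('rotvec scaled total',(rv/120).round(4))
    if xyz is not None:print('shift scaled after turn (tool x,y,z)',(T.T@(np.array(xyz)-p)/.04).round(3))
E
python3 -c "
from h import *
plan([.559,.097,.2],97.5)"
```

```text
t 0.25 p [0.233  0.6065 0.1998] jaw 69.0 tilt x [-0.    -0.001 -1.   ] F [-0.1  0.1  0.1] w 0.0872
rotvec scaled total [-2.376e-01 -4.000e-04 -1.000e-04]
shift scaled after turn (tool x,y,z) [-4.0000e-03 -6.4170e+00 -1.3693e+01]
```

Call:
drive_tool([
  [[0,0,0],[-0.06,0,0]],
  [[0,0,0],[-0.06,0,0]],
  [[0,0,0],[-0.06,0,0]],
  [[0,0,0],[-0.058,0,0]],
  [[0,-0.3,-0.65],[0,0,0]],
  [[0,-0.3,-0.65],[0,0,0]],
  [[0,-0.3,-0.65],[0,0,0]],
  [[0,-0.3,-0.65],[0,0,0]],
  [[0,-0.3,-0.65],[0,0,0]],
  [[0,-0.3,-0.65],[0,0,0]],
], hand=1, squeeze=20)

```text
time_s: 1.25
tool_pos: [0.3255, 0.4604, 0.2003]
tool_rot: [-91.6, 90.0, 6.0]
force: [0.8, 0.6, -0.5]
grip_width: 0.087
```

Call:
drive_tool([
  [[0,-0.3,-0.65],[0,0,0]],
  [[0,-0.3,-0.65],[0,0,0]],
  [[0,-0.3,-0.65],[0,0,0]],
  [[0,-0.3,-0.65],[0,0,0]],
  [[0,-0.3,-0.65],[0,0,0]],
  [[0,-0.3,-0.65],[0,0,0]],
  [[0,-0.3,-0.65],[0,0,0]],
  [[0,-0.3,-0.65],[0,0,0]],
  [[0,-0.3,-0.65],[0,0,0]],
  [[0,-0.3,-0.65],[0,0,0]],
])

```text
time_s: 2.25
tool_pos: [0.4786, 0.2185, 0.2004]
tool_rot: [-46.3, 90.0, 51.3]
force: [0.7, 1.0, 0.0]
grip_width: 0.0867
```

Call:
drive_tool([
  [[0,-0.3,-0.65],[0,0,0]],
  [[0,-0.3,-0.65],[0,0,0]],
  [[0,-0.3,-0.65],[0,0,0]],
  [[0,-0.3,-0.65],[0,0,0]],
  [[0,-0.2,-0.5],[0,0,0]],
  [[0,0,0],[0,0,0]],
  [[0,0,0],[0,0,0]],
])

```text
time_s: 2.95
tool_pos: [0.5497, 0.1041, 0.2002]
tool_rot: [33.5, 90.0, 131.0]
force: [-0.6, -0.3, 0.5]
grip_width: 0.087
```

```bash
python3 - <<'E'
from h import *
plan([.559,.097,.2],97.5)
w=env.read_camera('wrist');cv2.imwrite('pics/w1.png',w['frame'][:,:,::-1])
E
```

```text
t 2.95 p [0.5497 0.1041 0.2002] jaw 97.5 tilt x [-0.     0.001 -1.   ] F [-0.6 -0.3  0.5] w 0.087
rotvec scaled total [-0.      0.0003 -0.0002]
shift scaled after turn (tool x,y,z) [ 0.006 -0.207 -0.207]
```

View pics/w1.png

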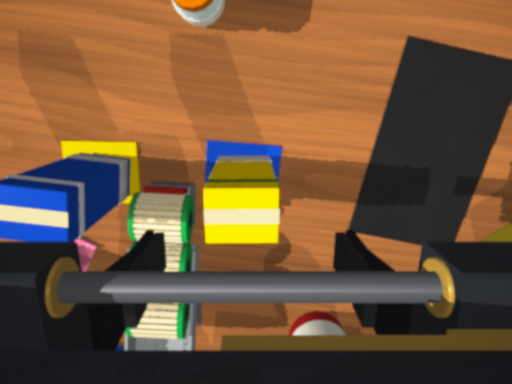

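```bash
python3 - <<'E'
from h import *
w=env.read_camera('wrist')
X=cast(w,[(204,182),(279,180),(280,243),(205,243)],.143);print(X.round(4),X.mean(0))
plan([.559,.097,.097],97.5)
plan([X.mean(0)[0],X.mean(0)[1],.097],97.5)
E
```

```text
[[0.5379 0.07   0.143 ]
 [0.5293 0.1237 0.143 ]
 [0.5781 0.1321 0.143 ]
 [0.5856 0.0753 0.143 ]] [0.55770945 0.10026309 0.143     ]
t 3.05 p [0.5493 0.1055 0.2003] jaw 97.7 tilt x [-0.     0.001 -1.   ] F [-0.1  0.8 -1.1] w 0.087
rotvec scaled total [ 0.0013  0.0004 -0.0002]
shift scaled after turn (tool x,y,z) [ 2.582 -0.213 -0.242]
t 3.05 p [0.5493 0.1055 0.2003] jaw 97.7 tilt x [-0.     0.001 -1.   ] F [-0.1  0.8 -1.1] w 0.087
rotvec scaled total [ 0.0013  0.0004 -0.0002]
shift scaled after turn (tool x,y,z) [ 2.582 -0.191 -0.157]
```

Call:
drive_tool([
  [[0,-0.2,-0.2],[0,0,0]],
  [[0.5,0,0],[0,0,0]],
  [[0.5,0,0],[0,0,0]],
  [[0.5,0,0],[0,0,0]],
  [[0.5,0,0],[0,0,0]],
  [[0.4,0,0],[0,0,0]],
  [[0.18,0,0],[0,0,0]],
  [[0,0,0],[0,0,0]],
  [[0,0,0],[0,0,0]],
])

```text
time_s: 3.95
tool_pos: [0.5595, 0.0973, 0.0979]
tool_rot: [-85.3, 89.9, 12.2]
force: [-0.7, 0.2, -0.5]
grip_width: 0.0868
```

Call:
drive_tool([
  [[0,0,0],[0,0,0]],
  [[0,0,0],[0,0,0]],
  [[0,0,0],[0,0,0]],
  [[0,0,0],[0,0,0]],
  [[0,0,0],[0,0,0]],
  [[0,0,0],[0,0,0]],
  [[0,0,0],[0,0,0]],
  [[0,0,0],[0,0,0]],
], hand=-1, squeeze=25)

```text
time_s: 4.75
tool_pos: [0.559, 0.0974, 0.0974]
tool_rot: [-52.0, 90.0, 45.5]
force: [-0.9, 1.0, 0.9]
grip_width: 0.0558
```

Call:
drive_tool([
  [[-0.1,0,0],[0,0,0]],
  [[-0.2,0,0],[0,0,0]],
  [[-0.3,0,0],[0,0,0]],
  [[-0.3,0,0],[0,0,0]],
  [[-0.1,0,0],[0,0,0]],
  [[0,0,0],[0,0,0]],
])

```text
time_s: 5.35
tool_pos: [0.5597, 0.0973, 0.1385]
tool_rot: [-79.9, 89.9, 17.7]
force: [0.0, 0.0, -2.3]
grip_width: 0.056
```

```bash
python3 - <<'E'
from h import *
plan([.557,.2965,.14],86)
E
```

```text
t 5.35 p [0.5597 0.0973 0.1385] jaw 97.5 tilt x [ 0.002  0.001 -1.   ] F [ 0.   0.  -2.3] w 0.056
rotvec scaled total [0.0962 0.0003 0.0011]
shift scaled after turn (tool x,y,z) [-0.036  0.415  4.964]
```

Call:
drive_tool([
  [[0,0,0],[0.05,0,0]],
  [[0,0,0],[0.046,0,0]],
  [[0,0.1,0.4],[0,0,0]],
  [[0,0.1,0.7],[0,0,0]],
  [[0,0.1,0.7],[0,0,0]],
  [[0,0.1,0.7],[0,0,0]],
  [[0,0,0.7],[0,0,0]],
  [[0,0,0.7],[0,0,0]],
  [[0,0,0.6],[0,0,0]],
  [[0,0,0.4],[0,0,0]],
])

```text
time_s: 6.35
tool_pos: [0.5556, 0.2961, 0.1365]
tool_rot: [79.3, 89.9, 165.4]
force: [0.2, -0.0, -2.7]
grip_width: 0.0555
```

Call:
drive_tool([
  [[0.1,0,0],[0,0,0]],
  [[0.3,0,0],[0,0,0]],
  [[0.3,0,0],[0,0,0]],
  [[0.15,0,0],[0,0,0]],
  [[0.1,0,0],[0,0,0]],
  [[0,0,0],[0,0,0]],
  [[0,0,0],[0,0,0]],
])

```text
time_s: 7.05
tool_pos: [0.5568, 0.2936, 0.0995]
tool_rot: [-52.9, 90.0, 33.1]
force: [0.1, -0.0, -2.0]
grip_width: 0.0559
```

```bash
python3 - <<'E'
from h import *
plan([.557,.2965,.0975],86)
E
```

```text
t 7.05 p [0.5568 0.2936 0.0995] jaw 86.0 tilt x [ 0.  0. -1.] F [ 0.1 -0.  -2. ] w 0.0559
rotvec scaled total [0.     0.0002 0.0002]
shift scaled after turn (tool x,y,z) [ 0.049 -0.001  0.072]
```

Call:
drive_tool([
  [[0.05,0,0],[0,0,0]],
  [[0,0,0],[0,0,0]],
  [[0,0,0],[0,0,0]],
])

```text
time_s: 7.35
tool_pos: [0.5566, 0.2939, 0.0975]
tool_rot: [-46.7, 90.0, 39.3]
force: [0.1, -0.3, -1.5]
grip_width: 0.056
```

Call:
drive_tool([
  [[0,0,0],[0,0,0]],
  [[0,0,0],[0,0,0]],
  [[0,0,0],[0,0,0]],
  [[0,0,0],[0,0,0]],
  [[0,0,0],[0,0,0]],
  [[-0.4,0,0],[0,0,0]],
  [[-0.7,0,0],[0,0,0]],
  [[-0.7,0,0],[0,0,0]],
  [[-0.7,0,0],[0,0,0]],
  [[0,0,0],[0,0,0]],
], hand=1)

```text
time_s: 8.35
tool_pos: [0.5592, 0.2951, 0.2036]
tool_rot: [-54.0, 89.4, 32.0]
force: [-0.3, -0.5, 0.7]
grip_width: 0.0868
```

```bash
python3 - <<'E'
from h import *
plan([.579,-.059,.2],90)
c=env.read_camera('side');crop(c,140,70,340,230,4,'s2.png')
E
```

```text
t 8.35 p [0.5592 0.2951 0.2036] jaw 86.0 tilt x [ 0.008  0.005 -1.   ] F [-0.3 -0.5  0.7] w 0.0868
rotvec scaled total [-0.0332  0.0026  0.0038]
shift scaled after turn (tool x,y,z) [ 0.091 -0.494 -8.851]
```

View pics/s2.png

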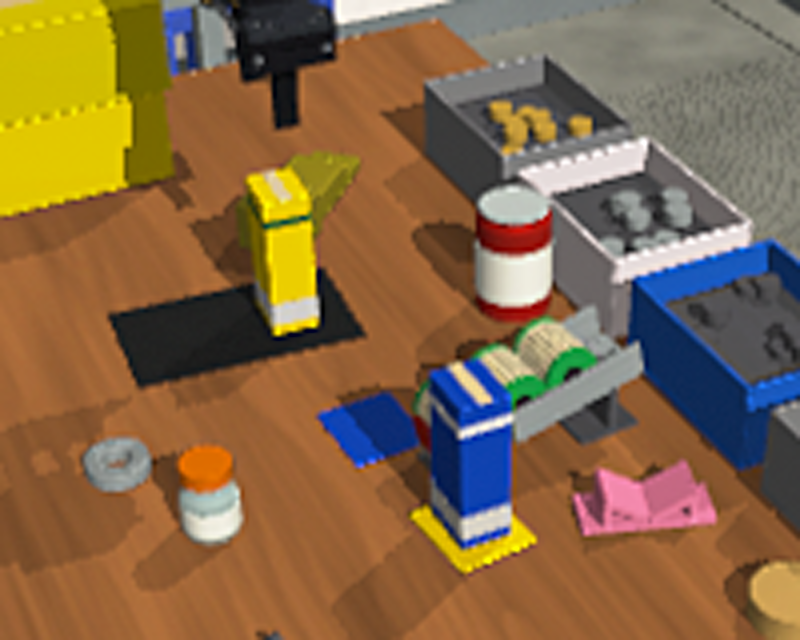

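Call:
drive_tool([
  [[0,0,0],[-0.033,0,0]],
  [[0,0,-0.4],[0,0,0]],
  [[0,0,-0.7],[0,0,0]],
  [[0,0,-0.7],[0,0,0]],
  [[0,0,-0.7],[0,0,0]],
  [[0,-0.1,-0.7],[0,0,0]],
  [[0,-0.1,-0.7],[0,0,0]],
  [[0,-0.1,-0.7],[0,0,0]],
  [[0,-0.1,-0.7],[0,0,0]],
  [[0,-0.1,-0.7],[0,0,0]],
])

```text
time_s: 9.4
tool_pos: [0.5756, 0.051, 0.1967]
tool_rot: [109.6, 89.9, -160.6]
force: [-0.3, -0.0, -0.9]
grip_width: 0.0872
```

Call:
drive_tool([
  [[0,0,-0.7],[0,0,0]],
  [[0,0,-0.7],[0,0,0]],
  [[0,0,-0.7],[0,0,0]],
  [[0,0,-0.7],[0,0,0]],
  [[0,0,0],[0,0,0]],
  [[0,0,0],[0,0,0]],
])

```text
time_s: 10.0
tool_pos: [0.5754, -0.0599, 0.1967]
tool_rot: [77.9, 89.9, 167.7]
force: [0.4, 0.6, -0.3]
grip_width: 0.0868
```

```bash
python3 - <<'E'
from h import *
plan([.579,-.059,.097],90)
w=env.read_camera('wrist');cv2.imwrite('pics/w2.png',w['frame'][:,:,::-1])
E
```

```text
t 10.0 p [ 0.5754 -0.0599  0.1967] jaw 89.7 tilt x [-0.001  0.    -1.   ] F [ 0.4  0.6 -0.3] w 0.0868
rotvec scaled total [-0.0021  0.0001 -0.0005]
shift scaled after turn (tool x,y,z) [ 2.493 -0.089  0.023]
```

View pics/w2.png

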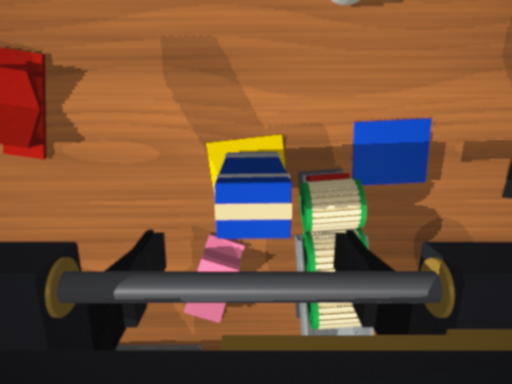

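Call:
drive_tool([
  [[0,-0.09,0],[0,0,0]],
  [[0.5,0,0],[0,0,0]],
  [[0.5,0,0],[0,0,0]],
  [[0.5,0,0],[0,0,0]],
  [[0.5,0,0],[0,0,0]],
  [[0.3,0,0],[0,0,0]],
  [[0.19,0,0],[0,0,0]],
  [[0,0,0],[0,0,0]],
  [[0,0,0],[0,0,0]],
])

```text
time_s: 10.95
tool_pos: [0.5806, -0.0581, 0.0983]
tool_rot: [-86.7, 89.9, 3.3]
force: [0.8, 0.5, -0.2]
grip_width: 0.0869
```

Call:
drive_tool([
  [[0,0,0],[0,0,0]],
  [[0,0,0],[0,0,0]],
  [[0,0,0],[0,0,0]],
  [[0,0,0],[0,0,0]],
  [[0,0,0],[0,0,0]],
  [[0,0,0],[0,0,0]],
  [[0,0,0],[0,0,0]],
  [[0,0,0],[0,0,0]],
], hand=-1)

```text
time_s: 11.75
tool_pos: [0.5801, -0.0582, 0.0977]
tool_rot: [-54.2, 90.0, 35.8]
force: [-0.5, 0.5, 1.9]
grip_width: 0.0557
```

Call:
drive_tool([
  [[-0.1,0,0],[0,0,0]],
  [[-0.2,0,0],[0,0,0]],
  [[-0.3,0,0],[0,0,0]],
  [[-0.3,0,0],[0,0,0]],
  [[-0.1,0,0],[0,0,0]],
  [[0,0,0],[0,0,0]],
])

```text
time_s: 12.35
tool_pos: [0.5808, -0.0583, 0.1389]
tool_rot: [-83.5, 89.9, 6.4]
force: [-0.6, 0.1, -1.7]
grip_width: 0.0558
```

```bash
python3 - <<'E'
from h import *
plan([.49,-.06,.14],90)
plan([.457,.3035,.14],86)
E
```

```text
t 12.35 p [ 0.5808 -0.0583  0.1389] jaw 90.0 tilt x [ 0.002  0.    -1.   ] F [-0.6  0.1 -1.7] w 0.0558
rotvec scaled total [-0.0001  0.0001  0.0011]
shift scaled after turn (tool x,y,z) [-0.027  2.27  -0.043]
t 12.35 p [ 0.5808 -0.0583  0.1389] jaw 90.0 tilt x [ 0.002  0.    -1.   ] F [-0.6  0.1 -1.7] w 0.0558
rotvec scaled total [0.0332 0.0002 0.0011]
shift scaled after turn (tool x,y,z) [-0.027  3.718  8.806]
```

Call:
drive_tool([
  [[0,0.4,0],[0,0,0]],
  [[0,0.7,0],[0,0,0]],
  [[0,0.7,0],[0,0,0]],
  [[0,0.5,0],[0,0,0]],
  [[0,0,0.3],[0.033,0,0]],
  [[0,0,0.7],[0,0,0]],
  [[0,0,0.7],[0,0,0]],
  [[0,0,0.7],[0,0,0]],
  [[0,0,0.7],[0,0,0]],
  [[0,0,0.7],[0,0,0]],
])

```text
time_s: 13.35
tool_pos: [0.4973, 0.0945, 0.1373]
tool_rot: [95.5, 90.0, -178.5]
force: [0.0, -0.2, -1.6]
grip_width: 0.056
```

Call:
drive_tool([
  [[0,0.2,0.7],[0,0,0]],
  [[0,0.2,0.7],[0,0,0]],
  [[0,0.2,0.7],[0,0,0]],
  [[0,0.2,0.7],[0,0,0]],
  [[0,0.2,0.7],[0,0,0]],
  [[0,0.2,0.7],[0,0,0]],
  [[0,0.2,0.6],[0,0,0]],
  [[0,0,0.3],[0,0,0]],
  [[0,0,0],[0,0,0]],
  [[0,0,0],[0,0,0]],
])

```text
time_s: 14.35
tool_pos: [0.4566, 0.2992, 0.1373]
tool_rot: [-178.2, 89.9, -92.2]
force: [0.1, 0.1, -2.2]
grip_width: 0.0559
```

```bash
python3 - <<'E'
from h import *
plan([.457,.3015,.098],86)
E
```

```text
t 14.35 p [0.4566 0.2992 0.1373] jaw 86.0 tilt x [-0.    -0.002 -1.   ] F [ 0.1  0.1 -2.2] w 0.0559
rotvec scaled total [-0.0004 -0.0007  0.    ]
shift scaled after turn (tool x,y,z) [ 0.982 -0.006  0.058]
```

Call:
drive_tool([
  [[0.2,0,0.05],[0,0,0]],
  [[0.3,0,0],[0,0,0]],
  [[0.3,0,0],[0,0,0]],
  [[0.1,0,0],[0,0,0]],
  [[0.08,0,0],[0,0,0]],
  [[0,0,0],[0,0,0]],
  [[0,0,0],[0,0,0]],
  [[0,0,0],[0,0,0]],
])

```text
time_s: 15.15
tool_pos: [0.4563, 0.3031, 0.0986]
tool_rot: [-43.4, 90.0, 42.6]
force: [0.4, -0.2, -2.1]
grip_width: 0.0556
```

Call:
drive_tool([
  [[0,0,0],[0,0,0]],
  [[0,0,0],[0,0,0]],
  [[0,0,0],[0,0,0]],
  [[0,0,0],[0,0,0]],
  [[0,0,0],[0,0,0]],
  [[-0.4,0,0],[0,0,0]],
  [[-0.7,0,0],[0,0,0]],
  [[-0.7,0,0],[0,0,0]],
  [[-0.7,0,0],[0,0,0]],
  [[0,0,0],[0,0,0]],
], hand=1)

```text
time_s: 16.15
tool_pos: [0.4584, 0.3044, 0.203]
tool_rot: [-48.2, 89.5, 37.8]
force: [-0.0, 0.5, -0.3]
grip_width: 0.087
```

```bash
python3 - <<'E'
from h import *
plan([.607,.021,.2],97)
c=env.read_camera('top');crop(c,95,90,285,250,4,'t3.png');np.save('top1.npy',c,allow_pickle=True)
s=env.read_camera('side');crop(s,160,110,330,280,3.5,'s3.png');np.save('side1.npy',s,allow_pickle=True)
E
```

```text
t 16.15 p [0.4584 0.3044 0.203 ] jaw 86.0 tilt x [ 0.006  0.005 -1.   ] F [-0.   0.5 -0.3] w 0.087
rotvec scaled total [-0.0915  0.0023  0.0031]
shift scaled after turn (tool x,y,z) [ 0.074 -2.825 -7.485]
```

View pics/t3.png

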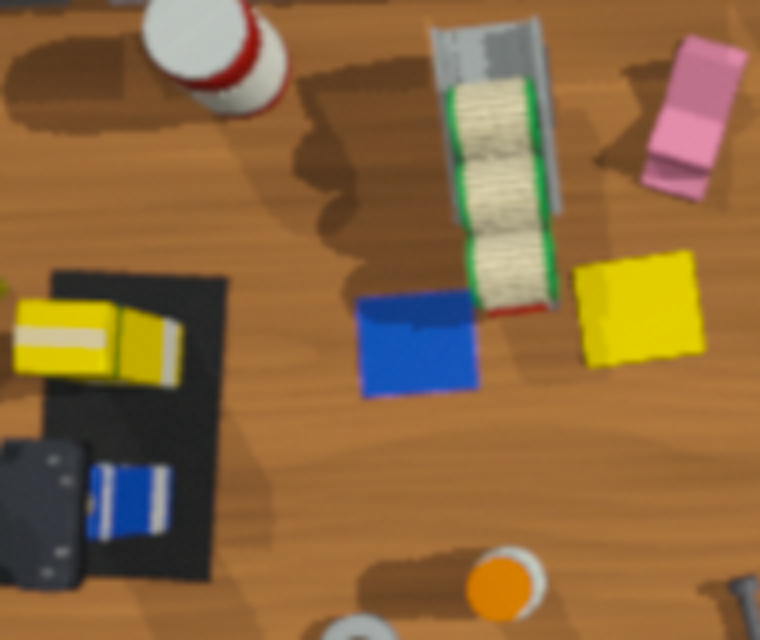

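View pics/s3.png

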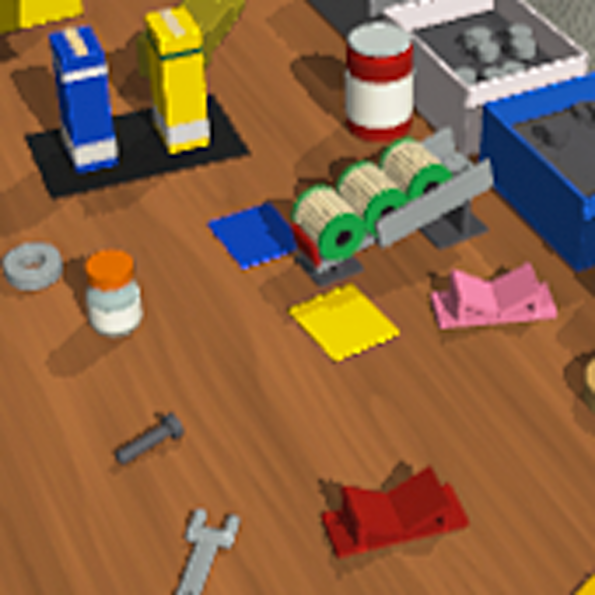

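```bash
python3 - <<'E'
from h import *
c=np.load('top1.npy',allow_pickle=True).item();s=np.load('side1.npy',allow_pickle=True).item()
def pads(c,box):
    x0,y0,x1,y1=box;im=cv2.resize(c['frame'][y0:y1,x0:x1],None,fx=4,fy=4,interpolation=cv2.INTER_CUBIC);h=cv2.cvtColor(im,cv2.COLOR_RGB2HSV)
    for n,lo,hi in(('blue',(105,150,60),(125,255,255)),('yel',(25,150,80),(34,255,255))):
        m=cv2.inRange(h,lo,hi);k=max(cv2.findContours(m,0,1)[0],key=cv2.contourArea)
        r=cv2.minAreaRect(k);b=cv2.boxPoints(r);b=(b+.5)/4-.5+[x0,y0];X=cast(c,b,.003)[:,:2]
        print(n,X.mean(0).round(4),[(np.linalg.norm(d).round(4),np.degrees(np.arctan2(d[1],d[0])).round(1)) for d in np.diff(X,axis=0)])
pads(c,(180,140,275,195));pads(s,(215,160,280,215))
p=cast(s,np.array([[343,236]])/3.5+[160,110],.052);print('capA',p)
a=np.radians(97);print(p[0,:2]+.028*np.array([np.cos(a),np.sin(a)]))
w=env.read_camera('wrist');cv2.imwrite('pics/w3.png',w['frame'][:,:,::-1])
E
```

```text
blue [0.5603 0.0953] [(np.float64(0.0819), np.float64(-87.7)), (np.float64(0.0683), np.float64(-177.2)), (np.float64(0.0816), np.float64(92.4))]
yel [ 0.5798 -0.0628] [(np.float64(0.0868), np.float64(-83.9)), (np.float64(0.074), np.float64(-173.9)), (np.float64(0.0865), np.float64(96.2))]
blue [0.5546 0.0909] [(np.float64(0.0823), np.float64(3.4)), (np.float64(0.0879), np.float64(-103.3)), (np.float64(0.0784), np.float64(-177.7))]
yel [ 0.5779 -0.065 ] [(np.float64(0.0818), np.float64(30.8)), (np.float64(0.1147), np.float64(-85.3)), (np.float64(0.0759), np.float64(-151.8))]
capA [[ 0.60687672 -0.00979373  0.052     ]]
[0.60346438 0.01799756]
```

Call:
drive_tool([
  [[0,0,0],[-0.05,0,0]],
  [[0,0,0],[-0.04,0,0]],
  [[0,-0.2,-0.5],[0,0,0]],
  [[0,-0.2,-0.5],[0,0,0]],
  [[0,-0.2,-0.5],[0,0,0]],
  [[0,-0.2,-0.5],[0,0,0]],
  [[0,-0.2,-0.5],[0,0,0]],
  [[0,-0.2,-0.5],[0,0,0]],
  [[0,-0.2,-0.5],[0,0,0]],
  [[0,-0.2,-0.5],[0,0,0]],
])

```text
time_s: 17.3
tool_pos: [0.5381, 0.1505, 0.1966]
tool_rot: [104.6, 89.8, -158.5]
force: [-0.4, 0.6, 0.4]
grip_width: 0.0868
```

Call:
drive_tool([
  [[0,-0.2,-0.5],[0,0,0]],
  [[0,-0.2,-0.5],[0,0,0]],
  [[0,-0.2,-0.5],[0,0,0]],
  [[0,-0.2,-0.5],[0,0,0]],
  [[0,-0.2,-0.5],[0,0,0]],
  [[0,0,-0.5],[0,0,0]],
  [[0,0,-0.5],[0,0,0]],
  [[0,0,0],[0,0,0]],
  [[0,0,0],[0,0,0]],
])

```text
time_s: 18.2
tool_pos: [0.5943, 0.0178, 0.1972]
tool_rot: [69.7, 89.9, 166.5]
force: [-0.9, 0.3, -0.6]
grip_width: 0.0864
```

```bash
python3 - <<'E'
from h import *
plan([.604,.019,.12],96.5)
w=env.read_camera('wrist');cv2.imwrite('pics/w4.png',w['frame'][:,:,::-1]);np.save('w4.npy',w,allow_pickle=True)
E
```

```text
t 18.2 p [0.5943 0.0178 0.1972] jaw 96.8 tilt x [-0.002  0.    -1.   ] F [-0.9  0.3 -0.6] w 0.0864
rotvec scaled total [ 0.0024  0.0003 -0.0009]
shift scaled after turn (tool x,y,z) [ 1.929 -0.243  0.003]
```

View pics/w4.png

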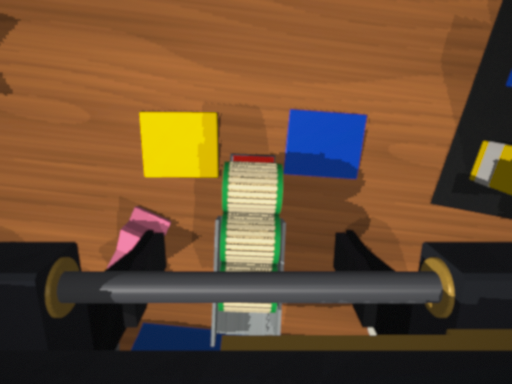

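```bash
python3 - <<'E'
from h import *
w=np.load('w4.npy',allow_pickle=True).item()
f=w['frame'];h=cv2.cvtColor(f,cv2.COLOR_RGB2HSV)
for n,lo,hi in(('blue',(105,150,60),(125,255,255)),('yel',(25,150,80),(34,255,255))):
    m=cv2.inRange(h,lo,hi);m[185:]=0;m[:,400:]=0;k=max(cv2.findContours(m,0,1)[0],key=cv2.contourArea)
    b=cv2.boxPoints(cv2.minAreaRect(k));X=cast(w,b,.003)[:,:2];print(n,X.mean(0).round(4),[(np.linalg.norm(d).round(4),np.degrees(np.arctan2(d[1],d[0])).round(1)) for d in np.diff(X,axis=0)])
print('filter mid at axis height ends', cast(w,[(222,190),(283,190)],.055), 'stop bar', cast(w,[(234,157),(275,157)],.03))
crop(w,190,130,320,300,4,'w4c.png')
for a,b in(((223,190),(220,240)),((283,190),(284,240))):print(cast(w,[a],.052),cast(w,[b],.0624))
E
```

```text
blue [0.5605 0.0971] [(np.float64(0.0698), np.float64(-175.7)), (np.float64(0.0835), np.float64(92.8)), (np.float64(0.0704), np.float64(7.9))]
yel [ 0.5796 -0.0628] [(np.float64(0.0826), np.float64(96.7)), (np.float64(0.0704), np.float64(5.2)), (np.float64(0.087), np.float64(-83.3))]
filter mid at axis height ends [[ 0.61067708 -0.00774002  0.055     ]
 [ 0.60364397  0.05204646  0.055     ]] stop bar [[ 5.81066746e-01 -1.32849386e-06  3.00000000e-02]
 [ 5.76108552e-01  4.20934997e-02  3.00000000e-02]]
[[ 0.61140783 -0.00689647  0.052     ]] [[ 0.66079038 -0.00441095  0.0624    ]]
[[0.6044264  0.05245071 0.052     ]] [[0.65327765 0.05958459 0.0624    ]]
```

View pics/w4c.png

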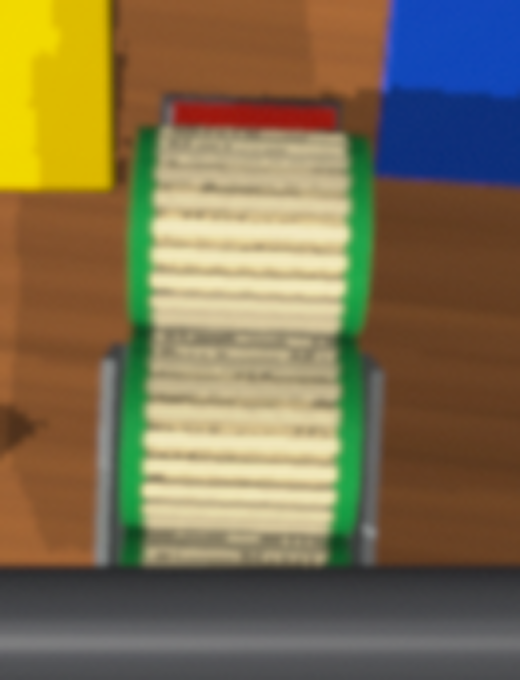

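Call:
drive_tool([
  [[0.3,-0.27,0.05],[0.0024,0,0]],
  [[0.5,0,0],[0,0,0]],
  [[0.5,0,0],[0,0,0]],
  [[0.5,0,0],[0,0,0]],
  [[0.5,0,0],[0,0,0]],
  [[0.5,0,0],[0,0,0]],
  [[0.5,0,0],[0,0,0]],
  [[0.3,0,0],[0,0,0]],
  [[0,0,0],[0,0,0]],
  [[0,0,0],[0,0,0]],
])

```text
time_s: 19.25
tool_pos: [0.6059, 0.0212, 0.0544]
tool_rot: [-73.3, 90.0, 23.3]
force: [-0.5, 1.0, 0.7]
grip_width: 0.0871
```

```bash
python3 - <<'E'
from h import *
plan([.605,.0205,.035],96.5)
s=env.read_camera('side');crop(s,210,110,330,240,5,'s5.png')
E
```

```text
t 19.25 p [0.6059 0.0212 0.0544] jaw 96.6 tilt x [ 0.  0. -1.] F [-0.5  1.   0.7] w 0.0871
rotvec scaled total [0.0006 0.     0.0001]
shift scaled after turn (tool x,y,z) [ 0.486  0.024 -0.015]
```

View pics/s5.png

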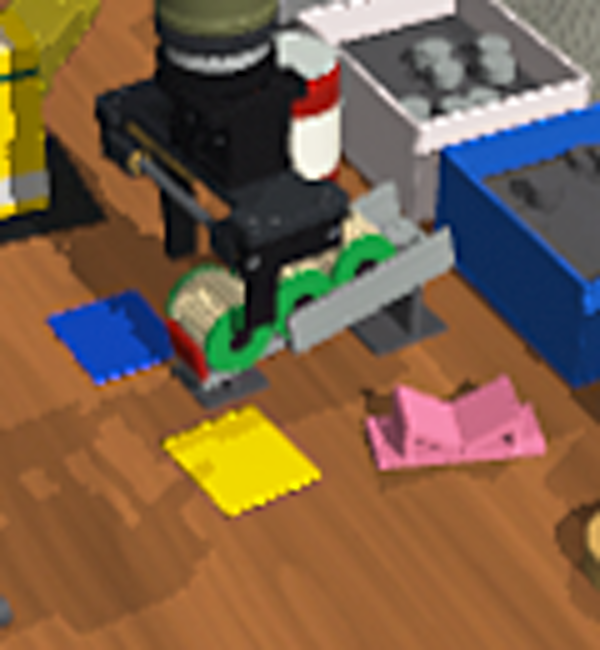

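Call:
drive_tool([
  [[0.2,0.02,0],[0,0,0]],
  [[0.2,0,0],[0,0,0]],
  [[0.06,0,0],[0,0,0]],
  [[0,0,0],[0,0,0]],
  [[0,0,0],[0,0,0]],
])

```text
time_s: 19.8
tool_pos: [0.6048, 0.0205, 0.036]
tool_rot: [-76.4, 90.0, 20.1]
force: [-0.8, -0.3, 0.5]
grip_width: 0.0871
```

Call:
drive_tool([
  [[0,0,0],[0,0,0]],
  [[0,0,0],[0,0,0]],
  [[0,0,0],[0,0,0]],
  [[0,0,0],[0,0,0]],
  [[0,0,0],[0,0,0]],
  [[0,0,0],[0,0,0]],
  [[0,0,0],[0,0,0]],
  [[0,0,0],[0,0,0]],
], hand=-1, squeeze=20)

```text
time_s: 20.6
tool_pos: [0.6047, 0.0208, 0.0361]
tool_rot: [-2.5, 90.0, 94.1]
force: [-1.3, 1.0, 1.7]
grip_width: 0.0561
```

```bash
python3 - <<'E'
from h import *
plan([.605,.0205,.035],96.5)
s=env.read_camera('side');crop(s,210,110,330,240,5,'s6.png')
E
```

```text
t 20.6 p [0.6047 0.0208 0.0361] jaw 96.5 tilt x [-0.  0. -1.] F [-1.3  1.   1.7] w 0.0561
rotvec scaled total [0.0004 0.0002 0.    ]
shift scaled after turn (tool x,y,z) [ 0.027 -0.006 -0.009]
```

View pics/s6.png

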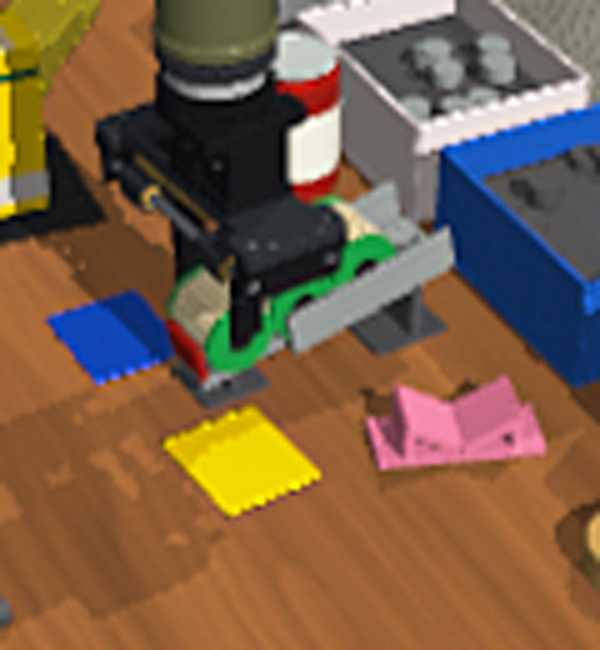

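Call:
drive_tool([
  [[-0.2,0,0],[0,0,0]],
  [[-0.4,0,0],[0,0,0]],
  [[-0.5,0,0],[0,0,0]],
  [[-0.6,0,0],[0,0,0]],
  [[-0.6,0,0],[0,0,0]],
  [[-0.5,0,0],[0,0,0]],
  [[-0.2,0,0],[0,0,0]],
  [[0,0,0],[0,0,0]],
  [[0,0,0],[0,0,0]],
])

```text
time_s: 21.55
tool_pos: [0.6043, 0.0204, 0.1554]
tool_rot: [87.4, 89.9, -176.1]
force: [-0.2, -0.2, -1.2]
grip_width: 0.0558
```

```bash
python3 - <<'E'
from h import *
plan([.506,-.301,.15],83)
s=env.read_camera('side');crop(s,210,110,330,240,5,'s7.png')
E
```

```text
t 21.55 p [0.6043 0.0204 0.1554] jaw 96.5 tilt x [-0.001 -0.    -1.   ] F [-0.2 -0.2 -1.2] w 0.0558
rotvec scaled total [ 0.1128 -0.     -0.0004]
shift scaled after turn (tool x,y,z) [ 0.135  1.459 -8.275]
```

View pics/s7.png

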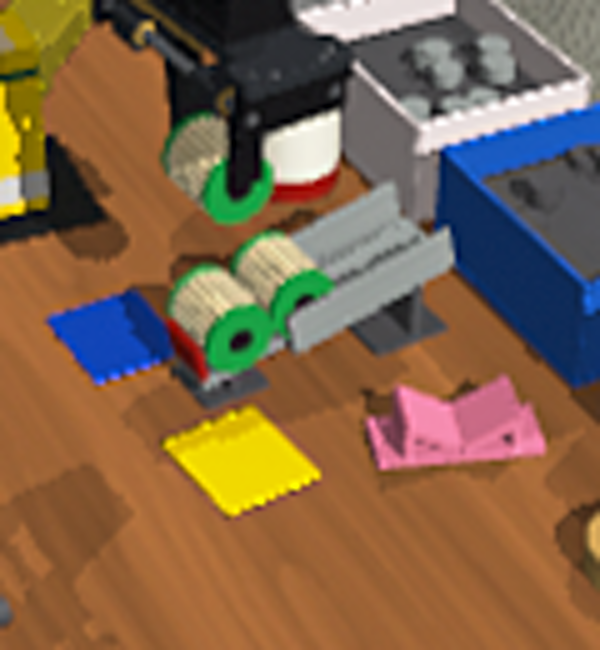

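Call:
drive_tool([
  [[0,0,0],[0.06,0,0]],
  [[0,0,0],[0.053,0,0]],
  [[0,0.15,-0.6],[0,0,0]],
  [[0,0.15,-0.6],[0,0,0]],
  [[0,0.15,-0.6],[0,0,0]],
  [[0,0.15,-0.6],[0,0,0]],
  [[0,0.15,-0.6],[0,0,0]],
  [[0,0.15,-0.6],[0,0,0]],
  [[0,0.15,-0.6],[0,0,0]],
  [[0,0.15,-0.6],[0,0,0]],
])

```text
time_s: 22.6
tool_pos: [0.5323, -0.1649, 0.1546]
tool_rot: [90.9, 89.9, 173.9]
force: [0.2, 0.4, -0.6]
grip_width: 0.0558
```

Call:
drive_tool([
  [[0,0.15,-0.6],[0,0,0]],
  [[0,0.15,-0.6],[0,0,0]],
  [[0,0,-0.6],[0,0,0]],
  [[0,0,-0.6],[0,0,0]],
  [[0,0,-0.6],[0,0,0]],
  [[0,0,-0.5],[0,0,0]],
  [[0,0,0],[0,0,0]],
  [[0,0,0],[0,0,0]],
])

```text
time_s: 23.4
tool_pos: [0.504, -0.3012, 0.1548]
tool_rot: [64.3, 89.9, 147.3]
force: [-0.9, -0.2, -0.9]
grip_width: 0.0561
```

```bash
python3 - <<'E'
from h import *
plan([.506,-.3015,.06],83)
w=env.read_camera('wrist');cv2.imwrite('pics/w5.png',w['frame'][:,:,::-1]);np.save('w5.npy',w,allow_pickle=True)
s=np.load('side1.npy',allow_pickle=True).item();crop(s,245,235,300,275,10,'s8.png')
E
```

```text
t 23.4 p [ 0.504  -0.3012  0.1548] jaw 82.9 tilt x [-0.002  0.001 -1.   ] F [-0.9 -0.2 -0.9] w 0.0561
rotvec scaled total [-0.0006  0.0005 -0.001 ]
shift scaled after turn (tool x,y,z) [ 2.37e+00 -5.20e-02 -2.00e-03]
```

View pics/w5.png

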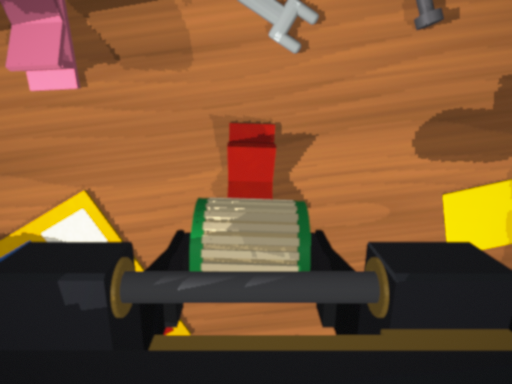

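View pics/s8.png

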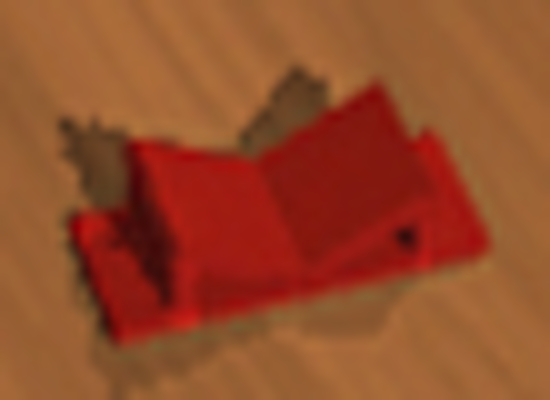

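```bash
python3 - <<'E'
from h import *
s=np.load('side1.npy',allow_pickle=True).item();w=np.load('w5.npy',allow_pickle=True).item()
g=lambda p:(np.array(p)+.5)/10-.5+[245,235]
X=cast(s,g([(72,218),(115,333),(488,245),(428,130)]),.006);print(X.round(4),X.mean(0))
X=cast(s,g([(130,142),(172,290),(430,210),(380,80)]),.033);print(X.round(4),X.mean(0))
b=cast(w,[(231,123),(275,123)],.006);t=cast(w,[(228,145),(275,147)],.033)
for n,q,l in(('base',b,.055),('top',t,.038)):
    d=q[1]-q[0];u=d/np.linalg.norm(d);nrm=np.array([u[1],-u[0],0]);print(n,np.linalg.norm(d),np.degrees(np.arctan2(d[1],d[0])),q.mean(0)+nrm*l)
E
```

```text
[[ 0.4569 -0.2746  0.006 ]
 [ 0.4494 -0.3174  0.006 ]
 [ 0.5566 -0.3346  0.006 ]
 [ 0.5629 -0.2892  0.006 ]] [ 0.5064328 -0.3039708  0.006    ]
[[ 0.4732 -0.2785  0.033 ]
 [ 0.4597 -0.3316  0.033 ]
 [ 0.5356 -0.337   0.033 ]
 [ 0.5468 -0.2883  0.033 ]] [ 0.50382305 -0.30882077  0.033     ]
base 0.04194239559263625 82.860563149655 [ 0.5082226  -0.29846416  0.006     ]
top 0.041977271729579636 80.41701694263269 [ 0.50888429 -0.3017859   0.033     ]
```

Call:
drive_tool([
  [[0,-0.065,-0.02],[0.012,0,0]],
  [[0.4,0,0],[0,0,0]],
  [[0.5,0,0],[0,0,0]],
  [[0.5,0,0],[0,0,0]],
  [[0.5,0,0],[0,0,0]],
  [[0.4,0,0],[0,0,0]],
  [[0.3,0,0],[0,0,0]],
  [[0,0,0],[0,0,0]],
  [[0,0,0],[0,0,0]],
])

```text
time_s: 24.35
tool_pos: [0.5074, -0.3028, 0.0523]
tool_rot: [-111.4, 90.0, -29.9]
force: [0.1, -0.1, -0.3]
grip_width: 0.056
```

```bash
python3 - <<'E'
from h import *
plan([.5067,-.302,.0255],81.5)
s=env.read_camera('side');crop(s,225,205,325,285,6,'s9.png')
c=env.read_camera('top');crop(c,310,150,370,230,7,'t9.png')
E
```

```text
t 24.35 p [ 0.5074 -0.3028  0.0523] jaw 81.5 tilt x [ 0. -0. -1.] F [ 0.1 -0.1 -0.3] w 0.056
rotvec scaled total [ 0.0004 -0.0001  0.0002]
shift scaled after turn (tool x,y,z) [0.669 0.022 0.018]
```

View pics/s9.png

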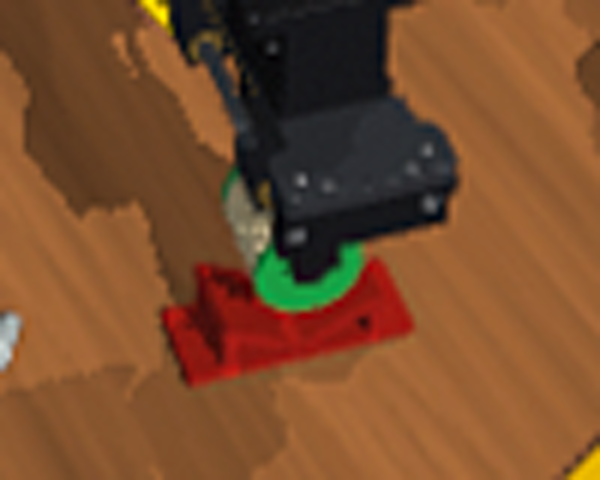

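Filter over the groove; lower gently, watching force.

Call:
drive_tool([
  [[0.2,0.02,0],[0,0,0]],
  [[0.2,0,0],[0,0,0]],
  [[0.15,0,0],[0,0,0]],
  [[0.06,0,0],[0,0,0]],
  [[0.04,0,0],[0,0,0]],
  [[0,0,0],[0,0,0]],
  [[0,0,0],[0,0,0]],
])

```text
time_s: 25.15
tool_pos: [0.5064, -0.3028, 0.026]
tool_rot: [-110.5, 90.0, -29.0]
force: [-0.4, 0.0, -0.7]
grip_width: 0.0561
```

```bash
python3 - <<'E'
from h import *
plan([.5067,-.302,.0255],81.5)
s=env.read_camera('side');crop(s,225,205,325,285,6,'s10.png')
E
```

```text
t 25.15 p [ 0.5064 -0.3028  0.026 ] jaw 81.5 tilt x [ 0. -0. -1.] F [-0.4  0.  -0.7] w 0.0561
rotvec scaled total [ 0.0003 -0.      0.0001]
shift scaled after turn (tool x,y,z) [ 0.014 -0.006  0.021]
```

View pics/s10.png

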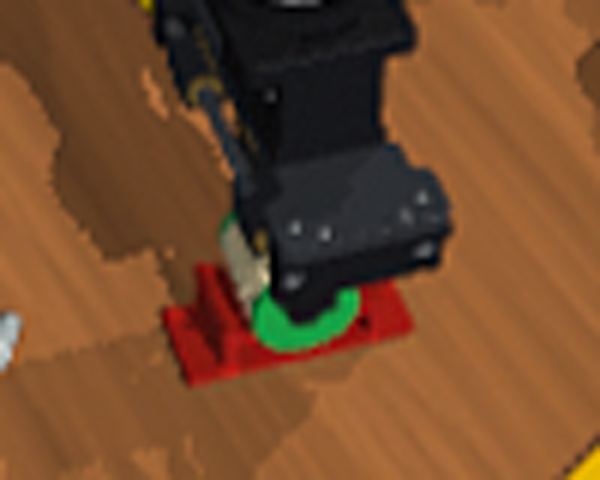

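Call:
drive_tool([
  [[0.02,0,0],[0,0,0]],
  [[0,0,0],[0,0,0]],
  [[0,0,0],[0,0,0]],
])

```text
time_s: 25.5
tool_pos: [0.5067, -0.3028, 0.0255]
tool_rot: [-98.4, 89.9, -16.9]
force: [0.8, 0.2, 1.2]
grip_width: 0.0564
```

Call:
drive_tool([
  [[0,0,0],[0,0,0]],
  [[0,0,0],[0,0,0]],
  [[0,0,0],[0,0,0]],
  [[0,0,0],[0,0,0]],
  [[0,0,0],[0,0,0]],
  [[0,0,0],[0,0,0]],
  [[-0.3,0,0],[0,0,0]],
  [[-0.5,0,0],[0,0,0]],
  [[-0.7,0,0],[0,0,0]],
  [[-0.7,0,0],[0,0,0]],
], hand=1)

```text
time_s: 26.5
tool_pos: [0.5061, -0.3027, 0.1148]
tool_rot: [173.3, 90.0, -105.2]
force: [0.7, -0.1, -0.4]
grip_width: 0.0865
```

Call:
drive_tool([
  [[-0.7,0,0],[0,0,0]],
  [[-0.7,0,0],[0,0,0]],
  [[-0.5,0,0],[0,0,0]],
  [[-0.3,0,0],[0,0,0]],
  [[0,0,0],[0,0,0]],
  [[0,0,0],[0,0,0]],
])

```text
time_s: 27.1
tool_pos: [0.506, -0.3024, 0.2006]
tool_rot: [62.1, 90.0, 143.7]
force: [-1.5, 1.0, -0.9]
grip_width: 0.0868
```

```bash
python3 - <<'E'
from h import *
plan([.457,.3035,.2],86)
s=env.read_camera('side');crop(s,160,110,330,280,3.5,'s11.png');np.save('side2.npy',s,allow_pickle=True)
c=env.read_camera('top');np.save('top2.npy',c,allow_pickle=True)
w=env.read_camera('wrist');cv2.imwrite('pics/w6.png',w['frame'][:,:,::-1]);np.save('w6.npy',w,allow_pickle=True)
E
```

```text
t 27.1 p [ 0.506  -0.3024  0.2006] jaw 81.5 tilt x [-0.001  0.    -1.   ] F [-1.5  1.  -0.9] w 0.0868
rotvec scaled total [-0.0372  0.0002 -0.0003]
shift scaled after turn (tool x,y,z) [1.5000e-02 2.2780e+00 1.5025e+01]
```

View pics/s11.png

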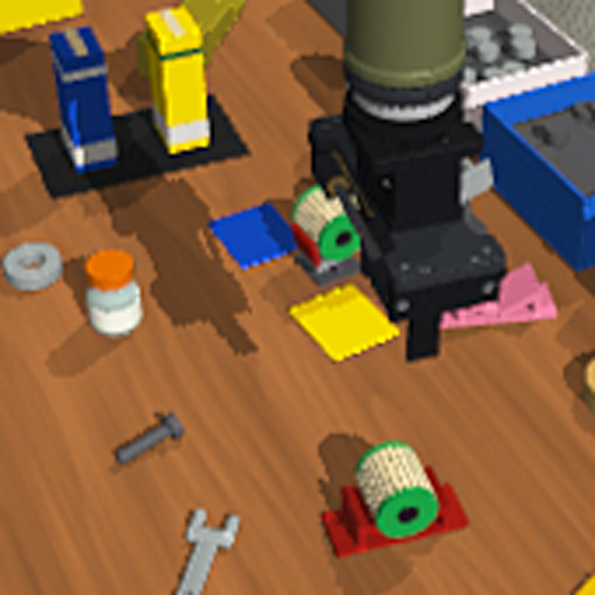

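View pics/w6.png

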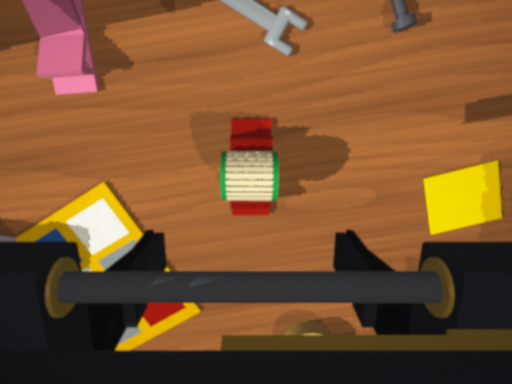

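Call:
drive_tool([
  [[0,0,0],[-0.037,0,0]],
  [[0,0,0.5],[0,0,0]],
  [[0,0,0.7],[0,0,0]],
  [[0,0,0.7],[0,0,0]],
  [[0,0,0.7],[0,0,0]],
  [[0,0,0.7],[0,0,0]],
  [[0,0,0.7],[0,0,0]],
  [[0,0,0.7],[0,0,0]],
  [[0,0,0.7],[0,0,0]],
  [[0,0,0.7],[0,0,0]],
])

```text
time_s: 28.25
tool_pos: [0.5228, -0.0581, 0.2002]
tool_rot: [96.0, 89.9, -178.0]
force: [0.1, -0.2, -0.3]
grip_width: 0.0868
```

Call:
drive_tool([
  [[0,0,0.7],[0,0,0]],
  [[0,0,0.7],[0,0,0]],
  [[0,0,0.7],[0,0,0]],
  [[0,0,0.7],[0,0,0]],
  [[0,0,0.7],[0,0,0]],
  [[0,0,0.7],[0,0,0]],
  [[0,0,0.7],[0,0,0]],
  [[0,-0.1,0.7],[0,0,0]],
  [[0,-0.1,0.7],[0,0,0]],
  [[0,0,0.7],[0,0,0]],
])

```text
time_s: 29.25
tool_pos: [0.5509, 0.2202, 0.1999]
tool_rot: [127.6, 89.9, -146.4]
force: [1.3, 0.3, 0.5]
grip_width: 0.0873
```

Call:
drive_tool([
  [[0,0,0.7],[0,0,0]],
  [[0,0,0.7],[0,0,0]],
  [[0,0,0.4],[0,0,0]],
  [[0,0,0],[0,0,0]],
  [[0,0,0],[0,0,0]],
])

```text
time_s: 29.75
tool_pos: [0.5561, 0.2898, 0.2005]
tool_rot: [161.9, 89.9, -112.1]
force: [-0.1, -0.6, -0.0]
grip_width: 0.0869
```

```bash
python3 - <<'E'
from h import *
plan([.5568,.2938,.0975],86)
w=env.read_camera('wrist');cv2.imwrite('pics/w7.png',w['frame'][:,:,::-1]);np.save('w7.npy',w,allow_pickle=True)
E
```

```text
t 29.75 p [0.5561 0.2898 0.2005] jaw 85.9 tilt x [-0.001 -0.002 -1.   ] F [-0.1 -0.6 -0. ] w 0.0869
rotvec scaled total [-0.0005 -0.0009 -0.0003]
shift scaled after turn (tool x,y,z) [ 2.576 -0.009  0.1  ]
```

View pics/w7.png

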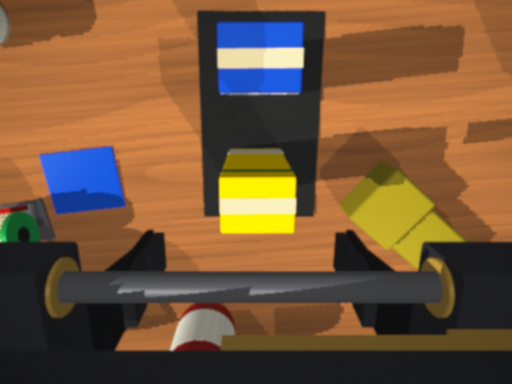

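Both cartons upright and square. Grasp the yellow one.

Call:
drive_tool([
  [[0,0,0.1],[0,0,0]],
  [[0.5,0,0],[0,0,0]],
  [[0.5,0,0],[0,0,0]],
  [[0.5,0,0],[0,0,0]],
  [[0.5,0,0],[0,0,0]],
  [[0.4,0,0],[0,0,0]],
  [[0.17,0,0],[0,0,0]],
  [[0,0,0],[0,0,0]],
  [[0,0,0],[0,0,0]],
])

```text
time_s: 30.7
tool_pos: [0.557, 0.2955, 0.0993]
tool_rot: [-55.8, 89.9, 30.2]
force: [0.5, 0.1, 0.5]
grip_width: 0.0869
```

Call:
drive_tool([
  [[0,0,0],[0,0,0]],
  [[0,0,0],[0,0,0]],
  [[0,0,0],[0,0,0]],
  [[0,0,0],[0,0,0]],
  [[0,0,0],[0,0,0]],
  [[0,0,0],[0,0,0]],
  [[0,0,0],[0,0,0]],
  [[0,0,0],[0,0,0]],
], hand=-1, squeeze=25)

```text
time_s: 31.5
tool_pos: [0.5564, 0.2954, 0.0985]
tool_rot: [-43.3, 90.0, 42.7]
force: [-0.3, 0.5, 1.0]
grip_width: 0.0557
```

Call:
drive_tool([
  [[-0.1,0,0],[0,0,0]],
  [[-0.2,0,0],[0,0,0]],
  [[-0.3,0,0],[0,0,0]],
  [[-0.3,0,0],[0,0,0]],
  [[-0.1,0,0],[0,0,0]],
  [[0,0,0],[0,0,0]],
])

```text
time_s: 32.1
tool_pos: [0.5572, 0.2957, 0.1399]
tool_rot: [-53.9, 89.8, 32.1]
force: [-0.0, -0.2, -2.5]
grip_width: 0.0559
```

```bash
python3 - <<'E'
from h import *
plan([.556,.2,.14],96)
plan([.49,.06,.14],96)
plan([.49,-.064,.14],96)
plan([.5795,-.0635,.14],96)
E
```

```text
t 32.1 p [0.5572 0.2957 0.1399] jaw 86.0 tilt x [ 0.002  0.001 -1.   ] F [-0.  -0.2 -2.5] w 0.0559
rotvec scaled total [-0.0835  0.0007  0.0011]
shift scaled after turn (tool x,y,z) [-1.000e-03  2.790e-01 -2.377e+00]
t 32.1 p [0.5572 0.2957 0.1399] jaw 86.0 tilt x [ 0.002  0.001 -1.   ] F [-0.  -0.2 -2.5] w 0.0559
rotvec scaled total [-0.0835  0.0007  0.0011]
shift scaled after turn (tool x,y,z) [-1.000e-03  2.286e+00 -5.685e+00]
t 32.1 p [0.5572 0.2957 0.1399] jaw 86.0 tilt x [ 0.002  0.001 -1.   ] F [-0.  -0.2 -2.5] w 0.0559
rotvec scaled total [-0.0835  0.0007  0.0011]
shift scaled after turn (tool x,y,z) [-1.000e-03  2.610e+00 -8.768e+00]
t 32.1 p [0.5572 0.2957 0.1399] jaw 86.0 tilt x [ 0.002  0.001 -1.   ] F [-0.  -0.2 -2.5] w 0.0559
rotvec scaled total [-0.0835  0.0007  0.0011]
shift scaled after turn (tool x,y,z) [-1.000e-03  3.830e-01 -8.989e+00]
```

Call:
drive_tool([
  [[0,0,-0.3],[-0.042,0,0]],
  [[0,0,-0.6],[-0.042,0,0]],
  [[0,0.1,-0.6],[0,0,0]],
  [[0,0.1,-0.6],[0,0,0]],
  [[0,0.4,-0.6],[0,0,0]],
  [[0,0.4,-0.6],[0,0,0]],
  [[0,0.4,-0.6],[0,0,0]],
  [[0,0.4,-0.6],[0,0,0]],
  [[0,0.4,-0.6],[0,0,0]],
  [[0,0.2,-0.6],[0,0,0]],
])

```text
time_s: 33.1
tool_pos: [0.4791, 0.0572, 0.138]
tool_rot: [72.4, 89.9, 168.4]
force: [0.7, -0.3, -2.8]
grip_width: 0.0561
```

Call:
drive_tool([
  [[0,0.1,-0.6],[0,0,0]],
  [[0,0.1,-0.6],[0,0,0]],
  [[0,0,-0.6],[0,0,0]],
  [[0,0,-0.6],[0,0,0]],
  [[0,0,-0.6],[0,0,0]],
  [[0,0,-0.2],[0,0,0]],
  [[0,0,0],[0,0,0]],
  [[0,0,0],[0,0,0]],
])

```text
time_s: 33.9
tool_pos: [0.4861, -0.0684, 0.1381]
tool_rot: [18.0, 89.9, 114.1]
force: [0.2, 0.2, -3.2]
grip_width: 0.0559
```

```bash
python3 - <<'E'
from h import *
plan([.5795,-.0635,.14],96)
E
```

```text
t 33.9 p [ 0.4861 -0.0684  0.1381] jaw 96.1 tilt x [-0.     0.001 -1.   ] F [ 0.2  0.2 -3.2] w 0.0559
rotvec scaled total [ 0.001   0.0005 -0.0002]
shift scaled after turn (tool x,y,z) [-0.047 -2.334 -0.122]
```

Call:
drive_tool([
  [[0,-0.4,-0.12],[0,0,0]],
  [[0,-0.6,0],[0,0,0]],
  [[0,-0.6,0],[0,0,0]],
  [[0,-0.5,0],[0,0,0]],
  [[0,-0.23,0],[0,0,0]],
  [[0,0,0],[0,0,0]],
  [[0.2,0,0],[0,0,0]],
  [[0.3,0,0],[0,0,0]],
  [[0.2,0,0],[0,0,0]],
  [[0,0,0],[0,0,0]],
])

```text
time_s: 34.9
tool_pos: [0.5775, -0.0647, 0.1083]
tool_rot: [78.7, 89.8, 174.7]
force: [-0.1, 0.4, -1.8]
grip_width: 0.0556
```

```bash
python3 - <<'E'
from h import *
plan([.5795,-.0635,.0985],96)
s=env.read_camera('side');crop(s,210,110,330,240,5,'s12.png')
E
```

```text
t 34.9 p [ 0.5775 -0.0647  0.1083] jaw 96.0 tilt x [-0.004  0.    -1.   ] F [-0.1  0.4 -1.8] w 0.0556
rotvec scaled total [ 0.0003  0.0004 -0.0018]
shift scaled after turn (tool x,y,z) [ 0.245 -0.054  0.025]
```

View pics/s12.png

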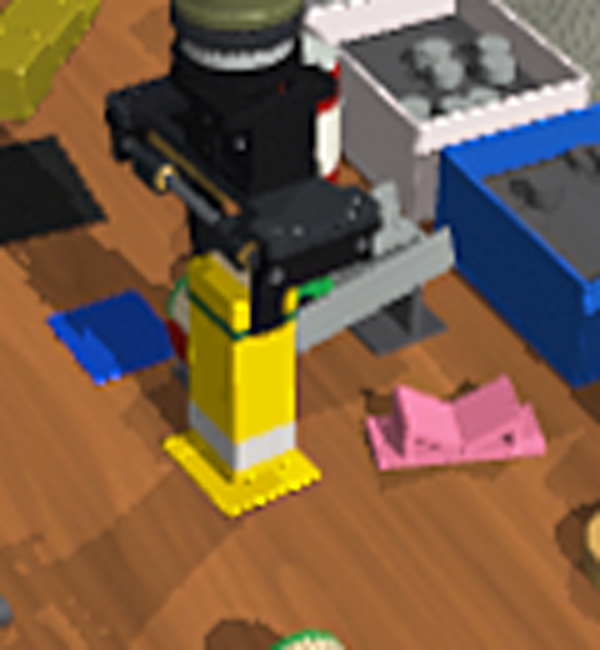

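Call:
drive_tool([
  [[0.1,-0.03,0.02],[0,0,0]],
  [[0.1,0,0],[0,0,0]],
  [[0.04,0,0],[0,0,0]],
  [[0,0,0],[0,0,0]],
  [[0,0,0],[0,0,0]],
  [[0,0,0],[0,0,0]],
])

```text
time_s: 35.55
tool_pos: [0.5808, -0.0639, 0.101]
tool_rot: [-89.2, 90.0, 6.8]
force: [0.4, -0.2, -3.3]
grip_width: 0.0561
```

```bash
python3 - <<'E'
from h import *
plan([.5795,-.0635,.0985],96)
E
```

```text
t 35.55 p [ 0.5808 -0.0639  0.101 ] jaw 96.1 tilt x [ 0.  0. -1.] F [ 0.4 -0.2 -3.3] w 0.0561
rotvec scaled total [0.0005 0.     0.0002]
shift scaled after turn (tool x,y,z) [0.062 0.031 0.013]
```

Call:
drive_tool([
  [[0.04,0.02,0],[0,0,0]],
  [[0.02,0,0],[0,0,0]],
  [[0,0,0],[0,0,0]],
  [[0,0,0],[0,0,0]],
])

```text
time_s: 35.95
tool_pos: [0.5799, -0.064, 0.0985]
tool_rot: [-82.3, 90.0, 13.7]
force: [0.0, -0.1, -0.6]
grip_width: 0.0556
```

Call:
drive_tool([
  [[0,0,0],[0,0,0]],
  [[0,0,0],[0,0,0]],
  [[0,0,0],[0,0,0]],
  [[0,0,0],[0,0,0]],
  [[0,0,0],[0,0,0]],
  [[-0.4,0,0],[0,0,0]],
  [[-0.7,0,0],[0,0,0]],
  [[-0.7,0,0],[0,0,0]],
  [[-0.7,0,0],[0,0,0]],
  [[0,0,0],[0,0,0]],
], hand=1)

```text
time_s: 36.95
tool_pos: [0.5825, -0.0644, 0.203]
tool_rot: [-95.1, 89.5, 0.9]
force: [0.1, 0.3, 1.1]
grip_width: 0.0871
```

```bash
python3 - <<'E'
from h import *
plan([.4565,.303,.2],86)
w=env.read_camera('wrist');cv2.imwrite('pics/w8.png',w['frame'][:,:,::-1])
E
```

```text
t 36.95 p [ 0.5825 -0.0644  0.203 ] jaw 96.1 tilt x [ 0.008  0.    -1.   ] F [0.1 0.3 1.1] w 0.0871
rotvec scaled total [ 0.0838 -0.      0.0038]
shift scaled after turn (tool x,y,z) [0.075 3.782 8.942]
```

View pics/w8.png

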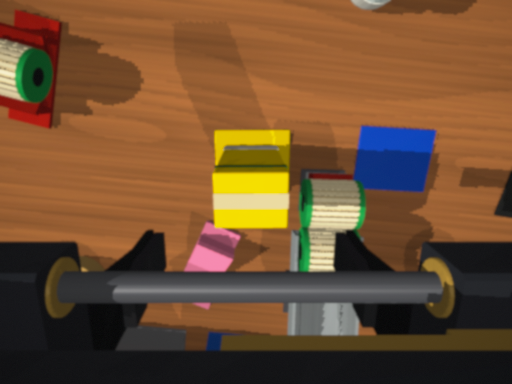

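Call:
drive_tool([
  [[0,0,0],[0.042,0,0]],
  [[0,0,0],[0.042,0,0]],
  [[0,0.2,0.4],[0,0,0]],
  [[0,0.3,0.7],[0,0,0]],
  [[0,0.3,0.7],[0,0,0]],
  [[0,0.3,0.7],[0,0,0]],
  [[0,0.3,0.7],[0,0,0]],
  [[0,0.3,0.7],[0,0,0]],
  [[0,0.3,0.7],[0,0,0]],
  [[0,0.3,0.7],[0,0,0]],
])

```text
time_s: 38.0
tool_pos: [0.5016, 0.1549, 0.197]
tool_rot: [114.7, 89.9, -159.3]
force: [0.8, 1.0, -0.5]
grip_width: 0.087
```

Call:
drive_tool([
  [[0,0.3,0.7],[0,0,0]],
  [[0,0.3,0.7],[0,0,0]],
  [[0,0.3,0.7],[0,0,0]],
  [[0,0.3,0.7],[0,0,0]],
  [[0,0.2,0.7],[0,0,0]],
  [[0,0,0.2],[0,0,0]],
  [[0,0,0],[0,0,0]],
  [[0,0,0],[0,0,0]],
])

```text
time_s: 38.8
tool_pos: [0.4579, 0.3038, 0.1976]
tool_rot: [163.9, 89.9, -110.2]
force: [0.5, -0.7, -0.1]
grip_width: 0.087
```

```bash
python3 - <<'E'
from h import *
plan([.4565,.303,.0985],86)
w=env.read_camera('wrist');cv2.imwrite('pics/w9.png',w['frame'][:,:,::-1])
E
```

```text
t 38.8 p [0.4579 0.3038 0.1976] jaw 85.9 tilt x [-0.001 -0.002 -1.   ] F [ 0.5 -0.7 -0.1] w 0.087
rotvec scaled total [-0.001  -0.0008 -0.0002]
shift scaled after turn (tool x,y,z) [ 2.478  0.033 -0.021]
```

View pics/w9.png

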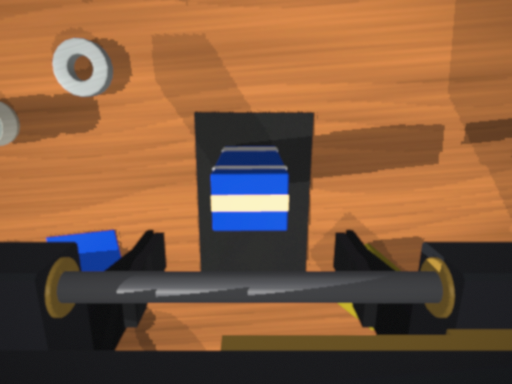

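Call:
drive_tool([
  [[0,0.02,-0.02],[0,0,0]],
  [[0.5,0,0],[0,0,0]],
  [[0.5,0,0],[0,0,0]],
  [[0.5,0,0],[0,0,0]],
  [[0.5,0,0],[0,0,0]],
  [[0.3,0,0],[0,0,0]],
  [[0.18,0,0],[0,0,0]],
  [[0,0,0],[0,0,0]],
  [[0,0,0],[0,0,0]],
])

```text
time_s: 39.75
tool_pos: [0.4571, 0.305, 0.1]
tool_rot: [-49.3, 89.9, 36.7]
force: [0.2, -0.1, 0.2]
grip_width: 0.087
```

Call:
drive_tool([
  [[0,0,0],[0,0,0]],
  [[0,0,0],[0,0,0]],
  [[0,0,0],[0,0,0]],
  [[0,0,0],[0,0,0]],
  [[0,0,0],[0,0,0]],
  [[0,0,0],[0,0,0]],
  [[0,0,0],[0,0,0]],
  [[0,0,0],[0,0,0]],
], hand=-1)

```text
time_s: 40.55
tool_pos: [0.4566, 0.3048, 0.0993]
tool_rot: [-63.3, 90.0, 22.7]
force: [-0.5, 0.9, 1.1]
grip_width: 0.0563
```

Call:
drive_tool([
  [[-0.1,0,0],[0,0,0]],
  [[-0.2,0,0],[0,0,0]],
  [[-0.3,0,0],[0,0,0]],
  [[-0.3,0,0],[0,0,0]],
  [[-0.1,0,0],[0,0,0]],
  [[0,0,0],[0,0,0]],
])

```text
time_s: 41.15
tool_pos: [0.4573, 0.3053, 0.1406]
tool_rot: [-47.6, 89.9, 38.4]
force: [-0.2, 1.0, -1.5]
grip_width: 0.0554
```

```bash
python3 - <<'E'
from h import *
plan([.56,.0955,.14],94)
E
```

```text
t 41.15 p [0.4573 0.3053 0.1406] jaw 86.0 tilt x [ 0.002  0.002 -1.   ] F [-0.2  1.  -1.5] w 0.0554
rotvec scaled total [-0.0669  0.0008  0.001 ]
shift scaled after turn (tool x,y,z) [ 0.015 -2.196 -5.412]
```

Call:
drive_tool([
  [[0,0,0],[-0.034,0,0]],
  [[0,0,0],[-0.033,0,0]],
  [[0,-0.2,-0.4],[0,0,0]],
  [[0,-0.2,-0.6],[0,0,0]],
  [[0,-0.2,-0.6],[0,0,0]],
  [[0,-0.2,-0.6],[0,0,0]],
  [[0,-0.2,-0.6],[0,0,0]],
  [[0,-0.3,-0.6],[0,0,0]],
  [[0,-0.3,-0.6],[0,0,0]],
  [[0,-0.3,-0.6],[0,0,0]],
])

```text
time_s: 42.15
tool_pos: [0.5454, 0.1255, 0.1388]
tool_rot: [97.4, 90.0, -168.6]
force: [-0.7, -0.6, -1.5]
grip_width: 0.0559
```

Call:
drive_tool([
  [[0,-0.3,-0.6],[0,0,0]],
  [[0,0,-0.2],[0,0,0]],
  [[0,0,0],[0,0,0]],
  [[0.2,0,0],[0,0,0]],
  [[0.3,0,0],[0,0,0]],
  [[0.2,0,0],[0,0,0]],
  [[0,0,0],[0,0,0]],
  [[0,0,0],[0,0,0]],
  [[0,0,0],[0,0,0]],
])

```text
time_s: 43.05
tool_pos: [0.5598, 0.0958, 0.1115]
tool_rot: [-77.4, 90.0, 16.6]
force: [-0.5, -0.6, -1.5]
grip_width: 0.0558
```

```bash
python3 - <<'E'
from h import *
plan([.56,.0955,.0993],94)
s=env.read_camera('side');crop(s,180,110,300,240,5,'s13.png')
E
```

```text
t 43.05 p [0.5598 0.0958 0.1115] jaw 94.0 tilt x [ 0.001  0.    -1.   ] F [-0.5 -0.6 -1.5] w 0.0558
rotvec scaled total [0.0003 0.0001 0.0004]
shift scaled after turn (tool x,y,z) [ 0.305 -0.005 -0.007]
```

View pics/s13.png

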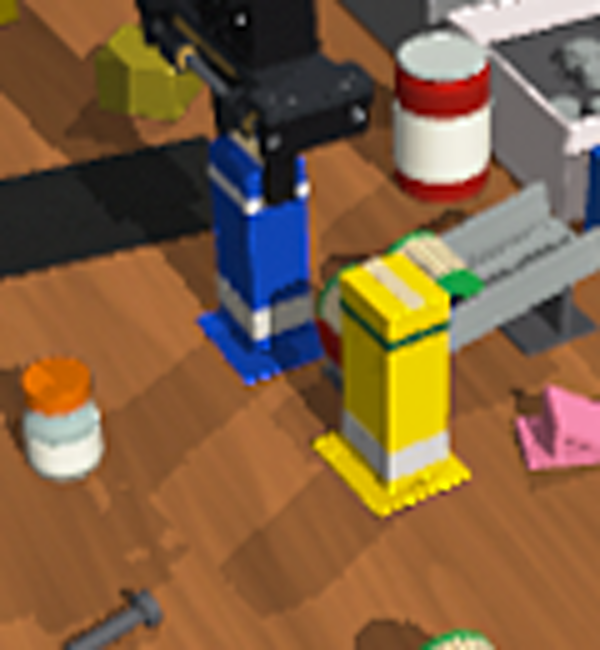

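Call:
drive_tool([
  [[0.1,0,0],[0,0,0]],
  [[0.1,0,0],[0,0,0]],
  [[0.06,0,0],[0,0,0]],
  [[0.04,0,0],[0,0,0]],
  [[0,0,0],[0,0,0]],
  [[0,0,0],[0,0,0]],
  [[0,0,0],[0,0,0]],
])

```text
time_s: 43.8
tool_pos: [0.5596, 0.0954, 0.0993]
tool_rot: [-88.7, 90.0, 5.3]
force: [-0.3, 0.2, -0.5]
grip_width: 0.0559
```

Call:
drive_tool([
  [[0,0,0],[0,0,0]],
  [[0,0,0],[0,0,0]],
  [[0,0,0],[0,0,0]],
  [[0,0,0],[0,0,0]],
  [[0,0,0],[0,0,0]],
  [[-0.4,0,0],[0,0,0]],
  [[-0.7,0,0],[0,0,0]],
  [[-0.7,0,0],[0,0,0]],
  [[-0.7,0,0],[0,0,0]],
  [[0,0,0],[0,0,0]],
], hand=1)

```text
time_s: 44.8
tool_pos: [0.5621, 0.0959, 0.2038]
tool_rot: [-78.2, 89.5, 15.9]
force: [1.2, -0.0, 0.1]
grip_width: 0.0868
```

Call:
drive_tool([
  [[0,0,0.5],[0,0,0]],
  [[0,0,0.7],[0,0,0]],
  [[0,0,0.7],[0,0,0]],
  [[0,0,0.7],[0,0,0]],
  [[0,0,0.7],[0,0,0]],
  [[0,0,0.7],[0,0,0]],
  [[0,0,0.7],[0,0,0]],
  [[0,0,0.5],[0,0,0]],
  [[0,0,0],[0,0,0]],
  [[0,0,0],[0,0,0]],
])

```text
time_s: 45.8
tool_pos: [0.545, 0.3022, 0.1986]
tool_rot: [160.1, 89.9, -105.9]
force: [0.0, -0.4, -0.3]
grip_width: 0.0868
```

```bash
python3 - <<'E'
from h import *
plan()
c=env.read_camera('top');crop(c,150,90,285,250,4,'t14.png');crop(c,310,150,370,230,7,'t14b.png');np.save('top3.npy',c,allow_pickle=True)
s=env.read_camera('side');crop(s,160,110,330,280,3.5,'s14.png');np.save('side3.npy',s,allow_pickle=True)
E
```

```text
t 45.8 p [0.545  0.3022 0.1986] jaw 94.0 tilt x [-0.    -0.001 -1.   ] F [ 0.  -0.4 -0.3] w 0.0868
rotvec scaled total [-0.     -0.0007 -0.0003]
```

View pics/t14.png

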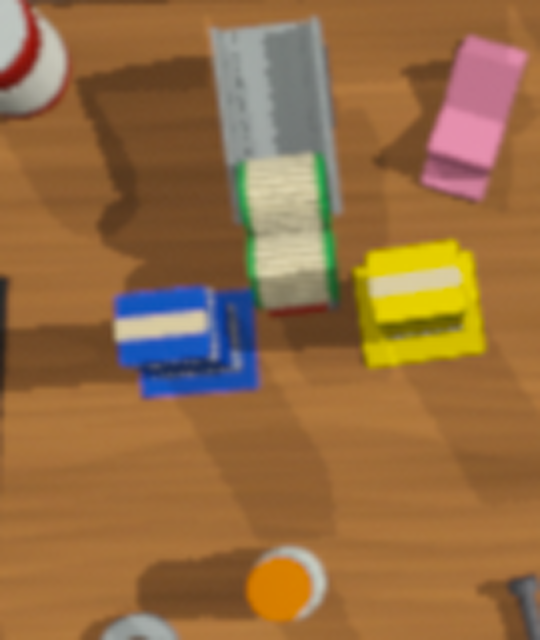

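View pics/s14.png

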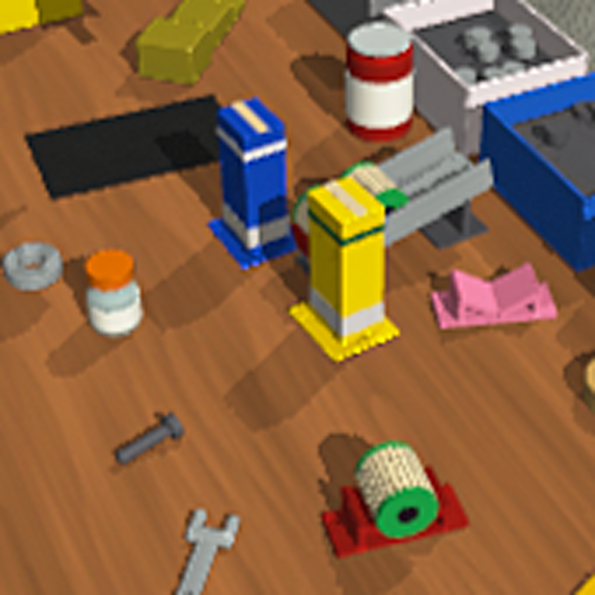

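View pics/t14b.png

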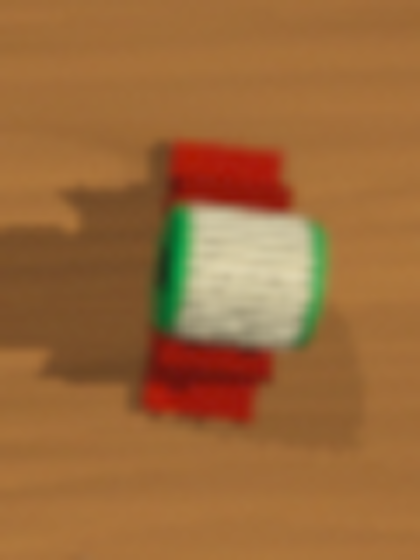

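```bash
python3 - <<'E'
from h import *
c=np.load('top3.npy',allow_pickle=True).item();s=np.load('side3.npy',allow_pickle=True).item()
f=lambda p:(np.array(p)+.5)/4-.5+[150,90]
for n,p in(('B',[(115,296),(209,288),(215,360),(121,367)]),('Y',[(365,252),(458,241),(466,313),(373,323)])):
    X=cast(c,f(p),.143);d=X[1]-X[0];print(n,X.mean(0).round(4),np.degrees(np.arctan2(d[1],d[0])).round(1))
for n,p in(('padB TR,BL',[(252,290),(142,397)]),('padY BR,(BL)',[(356,270),(484,352)])):print(n,cast(c,f(p),.003).mean(0).round(4))
g=lambda p:(np.array(p)+.5)/7-.5+[310,150]
X=cast(c,g([(158,270),(327,278)]),.041);d=X[1]-X[0];print('filter',X.mean(0),np.linalg.norm(d),np.degrees(np.arctan2(d[1],d[0])))
h=lambda p:np.array(p)/3.5+[160,110]
cap=cast(s,h([(407,514)]),.041)[0];a=np.radians(81.5);print('side filter',cap[:2]+.028*np.array([np.cos(a),np.sin(a)]))
h0=np.load('top0.npy',allow_pickle=True).item()
def jar(c):
    m=cv2.inRange(cv2.cvtColor(c['frame'],cv2.COLOR_RGB2HSV),(8,200,200),(18,255,255))[200:260,190:250];M=cv2.moments(m,True);return M['m10']/M['m00'],M['m01']/M['m00']
print('jar',jar(h0),jar(c))
X=cast(c,f([(247,270),(338,265)]),.052);print('filter b',X.mean(0))
E
```

```text
B [0.558 0.091 0.143] -86.9
Y [ 0.5815 -0.0646  0.143 ] -85.0
padB TR,BL [0.56   0.0955 0.003 ]
padY BR,(BL) [ 0.5785 -0.0637  0.003 ]
filter [ 0.5090389  -0.30596229  0.041     ] 0.06509279318963054 -94.36639158690542
side filter [ 0.50639229 -0.30624676]
jar (29.49411764705882, 36.88235294117647) (29.476744186046513, 36.895348837209305)
filter b [0.60551862 0.02088185 0.052     ]
```

```bash
python3 -c "
from cell import env
print(env.sign_off())"
```

```text
the job is handed in; nothing more can be done
None
```

The job is done and handed in at about 46 s of the 138 s allowed; no verdict is reported. I moved both cartons to the black mat and lifted the end filter out. The next filter rolled down to the stop, and I laid the first in the red cradle. Each carton then went back on the pad of its own colour (they had been swapped).

Last checks, from the top and side images, with the gripper clear and touching nothing:
- **Cartons:** both stand upright. The blue one is about 5 mm from its pad centre and the yellow one about 3 mm. By eye and measurement, both sit within a few degrees of their pads.
- **Fetched filter:** it sits in the groove, about 1.5 mm off the middle by the wrist view and 4 mm by the top and side views. These disagree slightly, but all are well inside 12 mm. The axis is within about 5° of the groove.
- **Next filter:** it lies at the stop within about 1–2 mm.
- **Jar:** it has not moved.

No check failed. The one large disagreement was the side-view pad outlines, which were distorted, so I placed by the top and wrist views.

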